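Ballast a pipe-robot lamp body and close it with its tongued back board

TASK

Close up the wooden lamp body: first lay every steel ballast bar flat on the floor of the ballast bay, between the foot rail and the low cleat. Then take the tongued back board by its batten, angle its tongue into the groove in the foot rail and lower it flat, so that it drops in behind the bead at the head end with its sides level with the body's. Finally weight it down: stand the two flange weights upright on the board between the batten and the head edge, one in the left half and one in the right half, each with its whole foot on the board, and leave everything else on the bench where it is.

Things in the scene. Friction and masses are not known exactly. Their poses are not given: they have to be found in the camera images.
- carcass: Wooden lamp body, fixed, lying on its front, open back up: a box 220 (x) by 220 (y) by 92 mm high. Origin: centre of its underside. x runs from the foot end (thick dark rail with two pipe stubs sticking out 42 mm) to the head end; z up. Inside floor at z 12 mm. Side walls 12 mm thick and head wall (x 96 to 110 mm) have their tops at z 72 mm.
- groove (a point): Middle of the mouth of the groove in the foot rail, on its floor (body axes; x -86, z 72 mm in the body). The groove runs the whole width, is open towards the head (+x), 10 mm high, 14 mm deep towards -x, and roofed by a lip 14 mm wide and 10 mm thick. The foot rail is 24 mm thick; its inner face is below this point.
- bead (a point): Middle of the foot-side face of the bead on the head wall, at the wall's top (body axes; x 104, z 72 mm in the body). The bead is 8 mm high and 6 mm thick; the flat board ends just before it. From groove bottom to bead is 204 mm.
- bay (a point): Middle of the ballast bay, on the inside floor (body axes; x -31, z 12 mm in the body). The bay is 110 mm long (x), from the foot rail to a low cross cleat 15 mm high and 12 mm thick, and 196 mm wide (y). Beyond the cleat an aluminium lamp driver, 42 by 110 by 26 mm, is screwed to the floor.
- board_grip (a point): Middle, half-way up, of the dark batten on the tongued plywood back board: its grip. Board 200 (x, with tongue) by 216 (y) by 10 mm, 0.34 kg, batten up. Batten 20 (x) by 100 (y) by 28 mm high; this point is 24 mm above the board's underside. z out of the face, x from tongue to head edge: tongue tip 88 mm towards -x, head edge 112 mm towards +x, side edges 108 mm off.
- board_tongue (a point): Middle of the tip of the board's tongue, at its underside (board axes). The tongue is 18 mm long (x), 6 mm thick, flush with the underside, along the whole 216 mm edge. When the board is home and flat this point is at z 72 mm and x -100 to -96 mm in the lamp body, and there is 4 mm of play between groove bottom and bead.
- bar1_mid (a point): Centre of a plain steel ballast bar, 60 (its x) by 32 (y) by 32 mm (z), 0.46 kg, lying flat on the bench at the start. May be absent.
- bar2_mid (a point): Centre of a plain steel ballast bar, 60 (its x) by 32 (y) by 32 mm (z), 0.46 kg, lying flat on the bench at the start. May be absent.
- bar3_mid (a point): Centre of a plain steel ballast bar, 60 (its x) by 32 (y) by 32 mm (z), 0.46 kg, lying flat on the bench at the start. May be absent.
- weight1_mid (a point): Point on the axis, half-way up, of an iron pipe-flange weight standing upright: round foot 70 mm across and 10 mm thick, a short pipe neck, and a round iron cap 34 mm across from 30 to 56 mm above the underside (the place to grip). 56 mm tall, 0.60 kg; this point is 28 mm above its underside. z up along the pipe.
- weight2_mid (a point): Point on the axis, half-way up, of an iron pipe-flange weight standing upright: round foot 70 mm across and 10 mm thick, a short pipe neck, and a round iron cap 34 mm across from 30 to 56 mm above the underside (the place to grip). 56 mm tall, 0.60 kg; this point is 28 mm above its underside. z up along the pipe.
- jar: Bystander: amber glass jar with a steel lid, 64 mm across, 85 mm tall; leave it alone. Origin at the centre of its underside.
- mug: Bystander: white ceramic mug, 76 mm across, 85 mm tall; leave it alone. Origin at the centre of its underside.
- tape: Bystander: roll of masking tape lying flat, 90 mm across, 24 mm high; leave it alone. Origin at the centre of its underside.
- driver: Bystander: screwdriver with a yellow handle; leave it alone. Origin at the centre of its underside.
- pliers: Bystander: pliers with orange handles, about 190 mm long, lying flat; leave it alone. Origin at the centre of its underside.
- tee: Bystander: copper pipe tee lying flat, 90 mm long; leave it alone. Origin at the centre of its underside.
- tin: Bystander: tin with a paper label, 84 mm across, 100 mm tall; leave it alone. Origin at the centre of its underside.
There are look-alikes about, which are no part of the job. Leave any yellow look-alike of the part that bears weight1_mid alone. Leave any purple look-alike of the part that bears bar2_mid alone.

How it is judged:
By the outcome, as a careful person would: the job done as asked, in the order asked, and still so for the second after the job is handed in, with the robot touching nothing.
Of bar1, bar2, bar3 only 2 to 3 are there at a start; the rules pass over those that are not, and their reading is None.
At some moment in a run one of weight1, weight2 may be knocked a few centimetres aside while the robot is not near it.
Once in a run the grip may slacken for a moment while it holds something.
It also fails if it takes over 210 s, if anything falls off the work surface, if the arm or the gripper's body presses on something with over 40 N, if the wrist force passes 120 N, or if a joint passes its speed limit or range.

ROBOT

A 7-joint arm with a two-finger parallel gripper is mounted at the origin on the work surface. World frame = base frame: x ahead of the robot, y to its left, z up, the work surface at z = 0. Lengths are in m, angles in rad, forces in N, time in s.
With the tool pointing down it reaches from about 0.425 to 0.875 m from the base axis. Payload 8.4 kg.
Tool frame: the origin (TCP) lies at the very end of the fingers, on their centre line; the grasp point (between the pads) lies 19 mm behind it; z points along the fingers, y is the line along which they close (so a half turn about z gives the same grasp; the last joint's range is limited). The gripper opens to 87 mm and grips with 3 to 60 N. Pads are 19 mm wide; open, the fingers measure 117 mm over their backs; the gripper's body (75 mm by 190 mm) begins 51 mm behind the grasp point.
Start: joints at [-1.332, 0.333, 0.04, 1.465, -0.013, 1.343, -0.059], TCP at [0.215, 0.613, 0.19] pointing down, gripper open.
Joint ranges: [-2.58, 2.58], [-0.38, 2.09], [-1.3, 1.39], [0.25, 2.4], [-1.5, 4.64], [0.08, 2.09], [-2.65, 2.65]. Speed limits (rad/s): [2.22, 2.22, 2.79, 2.79, 3.14, 3.14, 3.14].

INTERFACE

Orientations are given as a unit quaternion [x, y, z, w].
In Python, from bench import read_state, capture, calibration, hand_in gives the robot as it stands.
- The arm moves only by the tool jog_arm, never from a script. Its argument "moves" is a list of rows, each an object of numbers: "dx", "dy", "dz": the shift along the world's x, y, z in m; "ax", "ay", "az": the turn, a rotation vector about the world's x, y, z in degrees; "gripper": the finger opening in m, from 0 to 0.087. A call has 1 to 20 rows; each row is the pose to reach, as a shift and turn from the pose commanded when the call began; what a row does not reach only later rows make up. A row lasts 1/8 s, in which the tool goes at most 62.5 mm and 10.7 degrees, less where a joint would pass 70% of its speed; a pose out of reach is approached as far as the arm can. A call with a gripper value outside its range is refused whole. The fingers move at their own pace and stop on an object; "squeeze" is the grip in N (left out, the last holds). Time passes only in rows, so rows that repeat a pose let the fingers close. It gives the time, the measured TCP pose, the force, the opening and the grip force at its end, in the units of the state.
- read_state(): the state, without advancing time (a new reading comes with each control period).
- capture(name): name is "scene" or "top" or "wrist"; returns the picture (420x560x3 uint8, red, green, blue); there is no depth.
- calibration(name): a dict with "fx", "fy", "cx", "cy" (pixels), "R" (3x3) and "t" (3): a world point X has camera coordinates R X + t. Camera axes: x right, y down, z forward; pixel columns grow to the right and rows downward; lengths in m; the calibration is good to about 2 mm. A picture is of the moment at which its call begins: read the wrist's pose just before it. calibration takes no time and is no camera call; for the wrist camera it gives the pose at the moment of the call.
- hand_in(): hands the job in; it is judged then, once.
The state is a dict: "time_s": time; "joint_positions": joint angles; "qd": joint speeds; "joint_efforts": joint torques, N m; "eef_pos": TCP position; "ee_rot": TCP orientation; "force": force on the tool from outside, world axes, zero at the start; "torque": the same for the moment, N m; "width": finger opening in m; "finger_force": force on a finger pad.
Only numpy, scipy, OpenCV 4.12 (cv2) and the standard library are available. Lean on these libraries where they do the work, as an engineer would, in place of code of your own. Each camera call takes 0.05 s, during which the arm holds its last target. There are 200 camera calls.

## Working session

There is one attempt and no reset: what is moved stays moved. The work goes in short steps, Python scripts to look and compute and a tool call to move; the robot and the scene stay as the last step left them, time stands still between calls to the robot, and variables do not carry over. Pictures are saved under pics/ and viewed, at most 14 in all, crops included, and the job is handed in when it is done.

Besides the shell and the picture viewer there is one more tool, called as name(argument=value, ...) on one line, values as JSON. jog_arm: Moves the arm, as the interface text tells. Its arguments: {"type":"object","properties":{"moves":{"type":"array","items":{"type":"object","properties":{"dx":{"type":"number"},"dy":{"type":"number"},"dz":{"type":"number"},"ax":{"type":"number"},"ay":{"type":"number"},"az":{"type":"number"},"gripper":{"type":"number"}}}},"squeeze":{"type":"number"}},"required":["moves"]}

```bash
mkdir -p pics; ls
cat > h.py <<'E'
import numpy as np, cv2
from bench import read_state, capture, calibration, hand_in
def save(n,f):
    im=capture(n); cv2.imwrite('pics/'+f+'.png',im[:,:,::-1]); return im
def ray(c,px):
    R=np.array(c['R']);t=np.array(c['t'])
    d=R.T@np.array([(px[0]-c['cx'])/c['fx'],(px[1]-c['cy'])/c['fy'],1]); o=-R.T@t
    return o,d/np.linalg.norm(d)
def onz(c,px,z):
    o,d=ray(c,px); return o+d*(z-o[2])/d[2]
def tri(*rays):
    A=np.zeros((3,3));b=np.zeros(3)
    for o,d in rays:
        P=np.eye(3)-np.outer(d,d);A+=P;b+=P@o
    x=np.linalg.solve(A,b)
    return x,[np.linalg.norm((np.eye(3)-np.outer(d,d))@(x-o)) for o,d in rays]
def proj(c,X):
    p=np.array(c['R'])@np.array(X)+np.array(c['t']); return np.array([c['fx']*p[0]/p[2]+c['cx'],c['fy']*p[1]/p[2]+c['cy']])
E
python3 - <<'E'
from h import *
for n in ['scene','top','wrist']:
    c=calibration(n); save(n,n+'0'); print(n,c)
s=read_state();print(s['eef_pos'],s['ee_rot'],s['time_s'],s['width'])
E
```

```text
pics
scene {'fx': 451.49952790593665, 'fy': 451.49952790593665, 'cx': 274.03069682844045, 'cy': 212.26010120401958, 'R': array([[-0.23128713,  0.97269539,  0.01923374],
       [ 0.52647509,  0.14176107, -0.8382886 ],
       [-0.81812605, -0.18375928, -0.54488741]]), 't': array([ 0.04782877, -0.2159289 ,  1.76622493])}
top {'fx': 422.55017897915326, 'fy': 422.55017897915326, 'cx': 279.33653247428947, 'cy': 204.73079391798024, 'R': array([[ 0.01070239, -0.99992404,  0.00611386],
       [-0.98126438, -0.01167853, -0.1923118 ],
       [ 0.19236859, -0.00394112, -0.98131483]]), 't': array([0.04302022, 0.50871682, 1.08052659])}
wrist {'fx': 335.88872271704764, 'fy': 335.88872271704764, 'cx': 282.4969637812434, 'cy': 210.8663581846382, 'R': array([[ 0.33119791,  0.94355955, -0.00182103],
       [ 0.90875368, -0.31846018,  0.26972182],
       [ 0.25391868, -0.09098617, -0.96293656]]), 't': array([-0.64955237, -0.03276276,  0.39011197])}
[0.21533158 0.61285662 0.1891644 ] [ 1.68101726e-01  9.85769447e-01 -6.36574805e-04 -5.09301971e-05] 0.15 0.08681176578938052
```

View pics/top0.png

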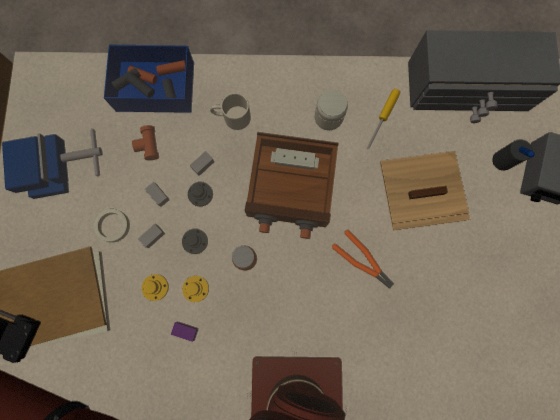

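View pics/scene0.png

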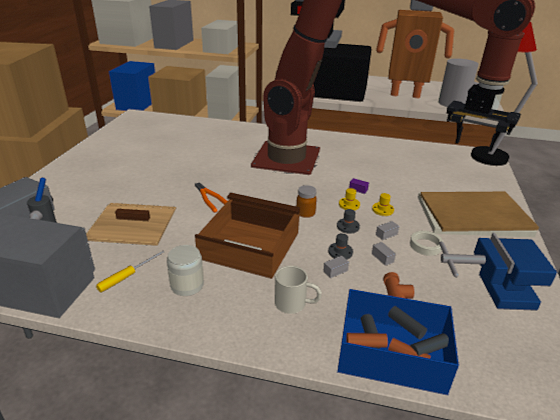

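The top view shows three bars at (202,162), (157,194) and (151,236), and dark weights at (200,194) and (195,241). The carcass is near (293,180) with its foot end towards the robot, and the board is at (425,190). I'll enlarge the crops.

Run:
```python
from h import *
im=cv2.imread('pics/top0.png')
a=cv2.resize(im[120:260,130:350],None,fx=3.6,fy=3.6,interpolation=cv2.INTER_CUBIC)
a=cv2.convertScaleAbs(a,alpha=1.6);cv2.imwrite('pics/c1.png',a)
b=cv2.resize(im[140:240,370:480],None,fx=5.5,fy=5.5,interpolation=cv2.INTER_CUBIC);cv2.imwrite('pics/c2.png',cv2.convertScaleAbs(b,alpha=1.5))
c=calibration('top')
for n,p,z in [('bar',(202,162),.032),('bar',(157,194),.032),('bar',(151,236),.032),('w',(200,187),.056),('w',(195,236),.056),('car',(293,178),.07),('board',(428,192),.038)]: print(n,onz(c,p,z).round(3))
```

```text
bar [0.63  0.264 0.032]
bar [0.537 0.382 0.032]
bar [0.422 0.391 0.032]
w [0.553 0.262 0.056]
w [0.421 0.269 0.056]
car [0.577 0.013 0.07 ]
board [ 0.551 -0.356  0.038]
```

View pics/c1.png

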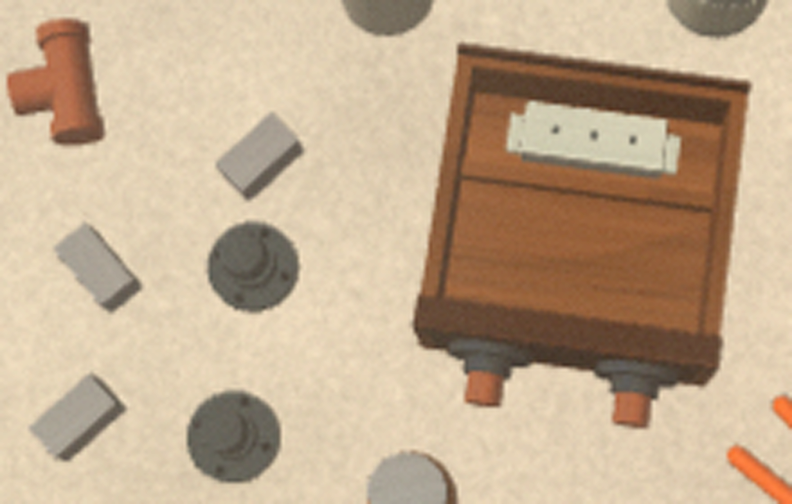

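View pics/c2.png

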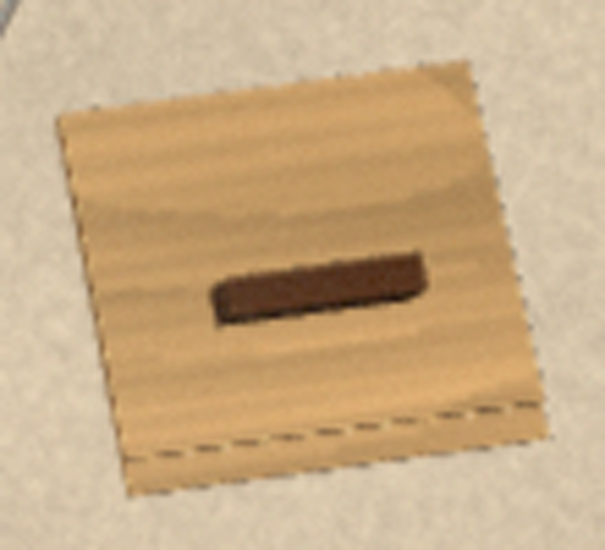

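jog_arm(moves=[{"dx": 0.26,"dy": -0.36,"dz": 0.16},{"dx": 0.26,"dy": -0.36,"dz": 0.16},{"dx": 0.26,"dy": -0.36,"dz": 0.16},{"dx": 0.26,"dy": -0.36,"dz": 0.16},{"dx": 0.26,"dy": -0.36,"dz": 0.16},{"dx": 0.26,"dy": -0.36,"dz": 0.16},{"dx": 0.26,"dy": -0.36,"dz": 0.16},{"dx": 0.26,"dy": -0.36,"dz": 0.16},{"dx": 0.26,"dy": -0.36,"dz": 0.16},{"dx": 0.26,"dy": -0.36,"dz": 0.16},{"dx": 0.26,"dy": -0.36,"dz": 0.16}])

```text
schema error: expected keys dx, dy, dz, ax, ay, az, gripper
```

Run:
```python
from h import *
import pickle
s=read_state();c=calibration('wrist');im=save('wrist','wA');pickle.dump(c,open('wA.pkl','wb'))
print(s['eef_pos'],s['ee_rot'],s['joint_positions'],s['time_s'])
```

```text
[0.21533158 0.61285662 0.1891644 ] [ 1.68101726e-01  9.85769447e-01 -6.36574805e-04 -5.09301971e-05] [-1.33219764  0.33374889  0.03990892  1.46606719 -0.01338005  1.34331955
 -0.0584655 ] 0.15
```

View pics/wA.png

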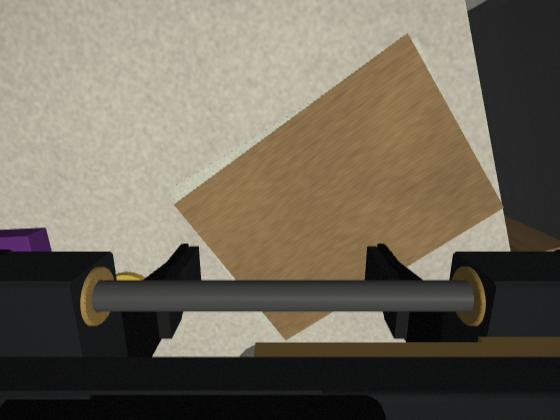

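jog_arm(moves=[{"dx": 0.385,"dy": -0.3,"dz": 0.16,"ax": 0,"ay": 0,"az": 19,"gripper": 0.087},{"dx": 0.385,"dy": -0.3,"dz": 0.16,"ax": 0,"ay": 0,"az": 19,"gripper": 0.087},{"dx": 0.385,"dy": -0.3,"dz": 0.16,"ax": 0,"ay": 0,"az": 19,"gripper": 0.087},{"dx": 0.385,"dy": -0.3,"dz": 0.16,"ax": 0,"ay": 0,"az": 19,"gripper": 0.087},{"dx": 0.385,"dy": -0.3,"dz": 0.16,"ax": 0,"ay": 0,"az": 19,"gripper": 0.087},{"dx": 0.385,"dy": -0.3,"dz": 0.16,"ax": 0,"ay": 0,"az": 19,"gripper": 0.087},{"dx": 0.385,"dy": -0.3,"dz": 0.16,"ax": 0,"ay": 0,"az": 19,"gripper": 0.087},{"dx": 0.385,"dy": -0.3,"dz": 0.16,"ax": 0,"ay": 0,"az": 19,"gripper": 0.087},{"dx": 0.385,"dy": -0.3,"dz": 0.16,"ax": 0,"ay": 0,"az": 19,"gripper": 0.087},{"dx": 0.385,"dy": -0.3,"dz": 0.16,"ax": 0,"ay": 0,"az": 19,"gripper": 0.087},{"dx": 0.385,"dy": -0.3,"dz": 0.16,"ax": 0,"ay": 0,"az": 19,"gripper": 0.087}])

```text
time_s: 1.58
eef_pos: [0.5989, 0.3151, 0.3491]
ee_rot: [0.002, 1.0, 0.0, -0.001]
force: [0.5, 0.6, 0.1]
width: 0.0868
finger_force: 0.0
```

```bash
cat >> h.py <<'E'
import pickle
def shot(tag):
    s=read_state();c=calibration('wrist');im=save('wrist',tag);pickle.dump(c,open(tag+'.pkl','wb'))
    print(tag,np.round(s['eef_pos'],4),np.round(s['ee_rot'],4),np.round(s['joint_positions'],2),s['time_s'],round(s['width'],4)); return im,c
E
python3 -c "
from h import *
shot('wA')"
```

```text
wA [0.5989 0.3151 0.3491] [ 1.8e-03  1.0e+00  2.0e-04 -8.0e-04] [-0.72  0.37  0.26  1.11 -0.1   1.67  1.08] 1.575 0.0868
```

View pics/wA.png

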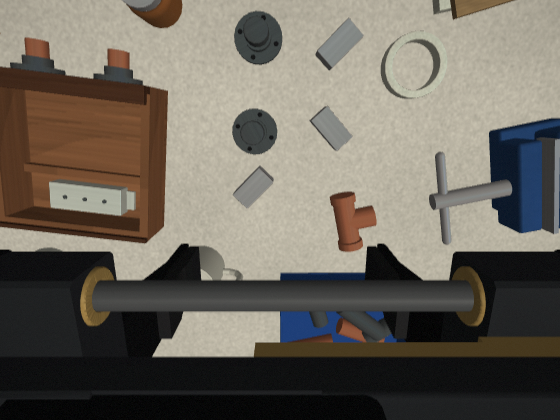

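The view shows bars at (340,44), (331,128) and (253,187), and weights at (258,37) and (255,131). I need a second view for triangulation.

jog_arm(moves=[{"dx": 0.03,"dy": -0.24,"dz": 0,"ax": 0,"ay": 0,"az": 0,"gripper": 0.087},{"dx": 0.03,"dy": -0.24,"dz": 0,"ax": 0,"ay": 0,"az": 0,"gripper": 0.087},{"dx": 0.03,"dy": -0.24,"dz": 0,"ax": 0,"ay": 0,"az": 0,"gripper": 0.087},{"dx": 0.03,"dy": -0.24,"dz": 0,"ax": 0,"ay": 0,"az": 0,"gripper": 0.087},{"dx": 0.03,"dy": -0.24,"dz": 0,"ax": 0,"ay": 0,"az": 0,"gripper": 0.087},{"dx": 0.03,"dy": -0.24,"dz": 0,"ax": 0,"ay": 0,"az": 0,"gripper": 0.087}])

```text
time_s: 2.38
eef_pos: [0.6299, 0.0751, 0.3497]
ee_rot: [0.002, 1.0, 0.001, -0.0]
force: [0.7, 0.6, -0.3]
width: 0.0874
finger_force: 0.0
```

Run:
```python
from h import *
imB,cB=shot('wB')
imA=cv2.imread('pics/wA.png')[:,:,::-1];cA=pickle.load(open('wA.pkl','rb'))
def greys(im):
    hsv=cv2.cvtColor(np.ascontiguousarray(im),cv2.COLOR_RGB2HSV).astype(int)
    out=[]
    m=((hsv[...,1]<45)&(hsv[...,2]>85)&(hsv[...,2]<150)).astype(np.uint8); m[240:]=0
    m=cv2.morphologyEx(m,cv2.MORPH_OPEN,np.ones((3,3),np.uint8))
    for nm,mm in (('bar',m),('dark',((hsv[...,1]<90)&(hsv[...,2]<82)).astype(np.uint8))):
        mm=mm.copy(); mm[240:]=0
        for q in cv2.findContours(mm,cv2.RETR_EXTERNAL,cv2.CHAIN_APPROX_NONE)[0]:
            a=cv2.contourArea(q)
            if 300<a<4000:
                r=cv2.minAreaRect(q); print(nm,int(a),np.round(r[0],1),np.round(r[1],1),round(r[2],1))
for im in (imA,imB): greys(im);print()
a=np.vstack([cv2.resize(imB[:245],None,fx=1.4,fy=1.4)]);cv2.imwrite('pics/wBc.png',a[:,:,::-1])
```

```text
wB [0.6299 0.0751 0.3497] [ 2.1e-03  1.0e+00  5.0e-04 -2.0e-04] [-0.46  0.28  0.36  1.24 -0.1   1.64  1.45] 2.375 0.0874
bar 756 [252.3 187.2] [21.9 38.2] 45.0
bar 1284 [461.  203.3] [82.1 78.2] 24.1
bar 378 [556.5 186. ] [94.  5.] 90.0
bar 826 [331.3 127.7] [41.8 22.6] 51.1
bar 1031 [340.  42.] [24.  46.7] 45.0
dark 1064 [544.5 184.8] [21.  95.6] 2.4
dark 1482 [254.5 131. ] [44. 43.] 90.0
dark 456 [118.5  74.7] [49.5 14.6] 8.1
dark 504 [38.2 64. ] [56.1 14.7] 8.1
dark 1884 [257.5  37.5] [51. 47.] 90.0

bar 304 [341.  233.5] [11. 36.] 90.0
bar 714 [408.2 167. ] [19.  40.6] 47.7
bar 850 [496.  104.6] [39.8 23.7] 54.8
bar 977 [515.9  17.1] [22.3 50.1] 47.3
dark 1622 [410.  109.5] [45. 46.] 90.0
dark 394 [481.1 107. ] [44. 26.] 82.1
dark 422 [551.5  48. ] [50. 15.] 90.0
dark 377 [504.8  23.4] [24.6 49.9] 46.6
dark 1645 [426.  20.] [40. 52.] 90.0
```

View pics/wBc.png

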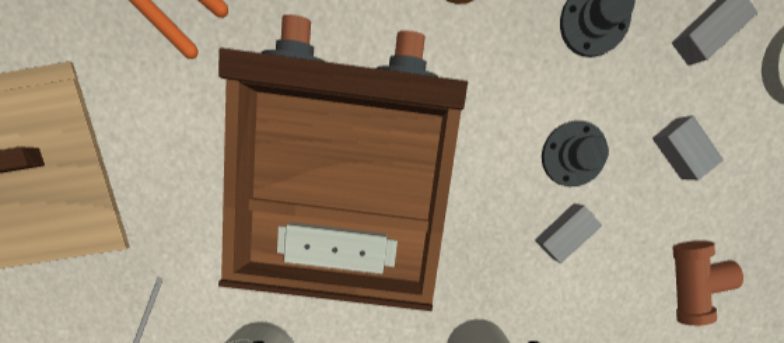

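The view shows the carcass rail top corners (full resolution) at about (157,35) and (333.6,58.6), and the bead corners at (156.4,202) and (308.6,220.7). The bars and weights are to the right.

Run:
```python
from h import *
cA=pickle.load(open('wA.pkl','rb'));cB=pickle.load(open('wB.pkl','rb'))
k=1/1.4
P=[onz(cB,(x*k,y*k),z) for x,y,z in [(220,49,.092),(467,82,.092),(219,284,.072),(432,310,.072)]]
for p in P: print(p.round(4))
y=P[1]-P[0]; print('w',np.linalg.norm(y),np.degrees(np.arctan2(-y[0],y[1])), np.linalg.norm(P[3]-P[2]))
y=P[3]-P[2];print(np.degrees(np.arctan2(-y[0],y[1])))
print('centre',np.mean(P,0))
# bars
imA=cv2.imread('pics/wA.png');imB=cv2.imread('pics/wB.png')
def top(im,p,r=34):
    x0,y0=int(max(0,p[0]-r)),int(max(0,p[1]-r));w=im[y0:int(p[1]+r),x0:int(p[0]+r)]
    h=cv2.cvtColor(w,cv2.COLOR_BGR2HSV);m=((h[...,1]<40)&(h[...,2]>95)&(h[...,2]<155)).astype(np.uint8)
    n,l,s,c=cv2.connectedComponentsWithStats(m);i=1+np.argmax(s[1:,4]);q=cv2.findContours((l==i).astype(np.uint8),0,1)[0][0]
    rr=cv2.minAreaRect(q);return np.array(rr[0])+[x0,y0],cv2.boxPoints(rr)+[x0,y0],s[i,4]
for a,b in [((340,44),(516,24)),((331,128),(492,106)),((253,187),(407,167))]:
    pa,ba,sa=top(imA,a);pb,bb,sb=top(imB,b)
    X,e=tri(ray(cA,pa),ray(cB,pb))
    print('bar',X.round(4),np.round(e,4),sa,sb)
    for c,bx in ((cA,ba),(cB,bb)):
        W=np.array([onz(c,p,.032)[:2] for p in bx]);d=[W[1]-W[0],W[2]-W[1]];L=max(d,key=np.linalg.norm)
        print('  ',W.mean(0).round(4),np.round([np.linalg.norm(v) for v in d],3),'ang',round(np.degrees(np.arctan2(L[1],L[0]))%180,1))
print('w1',tri(ray(cA,(258,31)),ray(cB,(608/1.4,11/1.4))), 'w2',tri(ray(cA,(252,132)),ray(cB,(588/1.4,154/1.4))))
```

```text
[ 0.4594 -0.0764  0.092 ]
[0.4867 0.1396 0.092 ]
[ 0.6754 -0.1072  0.072 ]
[0.7045 0.1137 0.072 ]
w 0.21771250944288792 -7.2047379899340305 0.22285295723608858
-7.5083691898570315
centre [0.5814915 0.0174117 0.082    ]
bar [0.4271 0.3935 0.0341] [0.0002 0.0002] 1105 1028
   [0.4273 0.3936] [0.066 0.032] ang 133.0
   [0.4267 0.3946] [0.06  0.031] ang 133.7
bar [0.5404 0.3886 0.0198] [0.0006 0.0006] 901 924
   [0.5409 0.3872] [0.034 0.062] ang 42.1
   [0.5406 0.3815] [0.039 0.07 ] ang 41.2
bar [0.6305 0.2687 0.0208] [0.0002 0.0002] 818 780
   [0.6288 0.2695] [0.063 0.033] ang 134.3
   [0.629  0.2644] [0.06 0.04] ang 137.3
w1 (array([0.41245967, 0.28259318, 0.03076736]), [np.float64(0.0018525113159277961), np.float64(0.0018525113159276849)]) w2 (array([0.54655863, 0.27168812, 0.04484048]), [np.float64(0.0008908262690069832), np.float64(0.0008908262690071916)])
```

jog_arm(moves=[{"dx": 0,"dy": 0.194,"dz": -0.2,"ax": 0,"ay": 0,"az": -45,"gripper": 0.07},{"dx": 0,"dy": 0.194,"dz": -0.2,"ax": 0,"ay": 0,"az": -45,"gripper": 0.07},{"dx": 0,"dy": 0.194,"dz": -0.2,"ax": 0,"ay": 0,"az": -45,"gripper": 0.07},{"dx": 0,"dy": 0.194,"dz": -0.2,"ax": 0,"ay": 0,"az": -45,"gripper": 0.07},{"dx": 0,"dy": 0.194,"dz": -0.2,"ax": 0,"ay": 0,"az": -45,"gripper": 0.07},{"dx": 0,"dy": 0.194,"dz": -0.2,"ax": 0,"ay": 0,"az": -45,"gripper": 0.07},{"dx": 0,"dy": 0.194,"dz": -0.2,"ax": 0,"ay": 0,"az": -45,"gripper": 0.07},{"dx": 0,"dy": 0.194,"dz": -0.25,"ax": 0,"ay": 0,"az": -45,"gripper": 0.07},{"dx": 0,"dy": 0.194,"dz": -0.3,"ax": 0,"ay": 0,"az": -45,"gripper": 0.07},{"dx": 0,"dy": 0.194,"dz": -0.325,"ax": 0,"ay": 0,"az": -45,"gripper": 0.07},{"dx": 0,"dy": 0.194,"dz": -0.342,"ax": 0,"ay": 0,"az": -45,"gripper": 0.07},{"dx": 0,"dy": 0.194,"dz": -0.342,"ax": 0,"ay": 0,"az": -45,"gripper": 0.07},{"dx": 0,"dy": 0.194,"dz": -0.342,"ax": 0,"ay": 0,"az": -45,"gripper": 0},{"dx": 0,"dy": 0.194,"dz": -0.342,"ax": 0,"ay": 0,"az": -45,"gripper": 0},{"dx": 0,"dy": 0.194,"dz": -0.342,"ax": 0,"ay": 0,"az": -45,"gripper": 0},{"dx": 0,"dy": 0.194,"dz": -0.342,"ax": 0,"ay": 0,"az": -45,"gripper": 0},{"dx": 0,"dy": 0.194,"dz": -0.342,"ax": 0,"ay": 0,"az": -45,"gripper": 0},{"dx": 0,"dy": 0.194,"dz": -0.342,"ax": 0,"ay": 0,"az": -45,"gripper": 0}], squeeze=45)

```text
time_s: 4.68
eef_pos: [0.6304, 0.2673, 0.0078]
ee_rot: [0.386, 0.923, -0.0, -0.0]
force: [-0.5, -0.4, 0.1]
width: 0.0178
finger_force: 0.0
```

Run:
```python
from h import *
s=read_state();print(s['width'],s['finger_force'])
a=save('top','t1');b=save('scene','s1')
x=cv2.resize(a[120:260,130:350],None,fx=2.5,fy=2.5)
y=cv2.resize(b[170:310,270:430],None,fx=1.5,fy=2.5)
cv2.imwrite('pics/j1.png',np.hstack([x,y])[:,:,::-1])
```

```text
0.01782894883529434 0.0
```

View pics/j1.png

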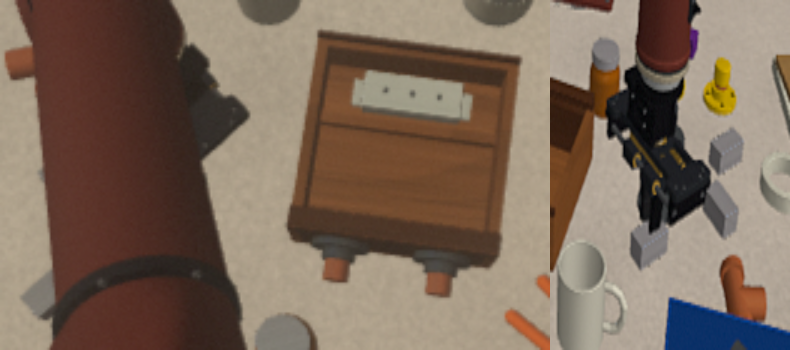

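Run:
```python
from h import *
s=read_state();cs=calibration('scene');ct=calibration('top')
print('tcp in scene',proj(cs,s['eef_pos']),'top',proj(ct,s['eef_pos']))
print('bar C scene',onz(cs,(336,264),.032),'top',onz(ct,(202,161),.032))
print('bar pred in scene',proj(cs,[.63,.268,.032]),proj(cs,[.63,.268,0]))
# crop scene pos of bar in j1: (650-550)/1.5+270, 243/2.5+170
print('bar now scene px',(100/1.5+270,243/2.5+170), onz(cs,(100/1.5+270,240/2.5+170),.032))
print('fingertips px',(655-550)/1.5+270,228/2.5+170)
```

```text
tcp in scene [335.17455642 267.81462783] top [202.34003463 164.1899665 ]
bar C scene [0.64395103 0.26876932 0.032     ] top [0.63238559 0.2640927  0.032     ]
bar pred in scene [336.34027588 260.65295843] [335.2047974  270.03060288]
bar now scene px (336.6666666666667, 267.2) [0.65158562 0.27140473 0.032     ]
fingertips px 340.0 261.2
```

jog_arm(moves=[{"dx": 0,"dy": 0,"dz": 0.1,"ax": 0,"ay": 0,"az": 0,"gripper": 0.07},{"dx": 0,"dy": 0,"dz": 0.2,"ax": 0,"ay": 0,"az": 0,"gripper": 0.07},{"dx": 0,"dy": 0,"dz": 0.342,"ax": 0,"ay": 0,"az": 45,"gripper": 0.07},{"dx": 0,"dy": 0,"dz": 0.342,"ax": 0,"ay": 0,"az": 45,"gripper": 0.07},{"dx": 0,"dy": 0,"dz": 0.342,"ax": 0,"ay": 0,"az": 45,"gripper": 0.07},{"dx": 0,"dy": 0,"dz": 0.342,"ax": 0,"ay": 0,"az": 45,"gripper": 0.07},{"dx": 0,"dy": 0,"dz": 0.342,"ax": 0,"ay": 0,"az": 45,"gripper": 0.07},{"dx": 0,"dy": 0,"dz": 0.342,"ax": 0,"ay": 0,"az": 45,"gripper": 0.07},{"dx": 0,"dy": 0,"dz": 0.342,"ax": 0,"ay": 0,"az": 45,"gripper": 0.07},{"dx": 0,"dy": 0,"dz": 0.342,"ax": 0,"ay": 0,"az": 45,"gripper": 0.07}])

```text
time_s: 6.02
eef_pos: [0.6301, 0.2672, 0.3488]
ee_rot: [0.004, 1.0, -0.0, -0.001]
force: [0.0, -0.4, 0.5]
width: 0.07
finger_force: 0.0
```

Run:
```python
from h import *
im,c=shot('wC')
im0=cv2.imread('pics/scene0.png');im1=save('scene','s2')[:,:,::-1]
a=cv2.resize(im[:250,150:430],None,fx=1.6,fy=1.6)[:,:,::-1]
b=np.vstack([cv2.resize(q[225:290,310:400],None,fx=3.0,fy=3.0) for q in (im0,im1)])
b=cv2.resize(b,(270,400))
cv2.imwrite('pics/j2.png',np.hstack([a,b]))
```

```text
wC [0.6301 0.2672 0.3488] [ 3.5e-03  1.0e+00 -4.0e-04 -8.0e-04] [-0.64  0.39  0.27  1.08 -0.1   1.68  1.16] 6.025 0.07
```

View pics/j2.png

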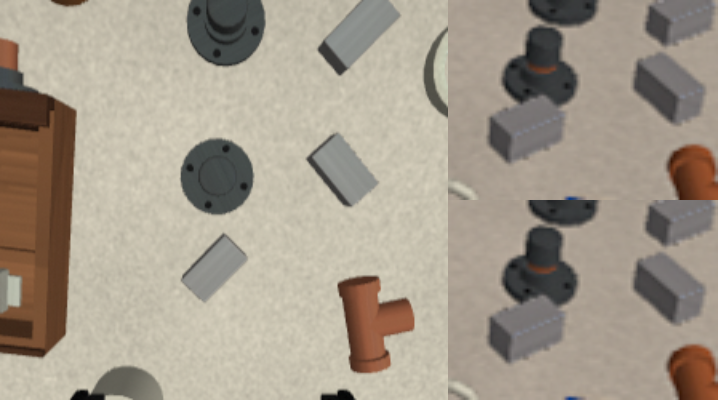

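Run:
```python
from h import *
ct=calibration('top');cs=calibration('scene')
for t in 'ABC':
    c=pickle.load(open('w%s.pkl'%t,'rb')); print(t,'cam',(-np.array(c['R']).T@c['t']).round(4),'ax',np.array(c['R'])[2].round(3),proj(c,[.63,.267,.032]))
c=pickle.load(open('wC.pkl','rb'))
print('C onz',onz(c,(150+214/1.6,267/1.6),.032))
# scene bar C bottom/centre: crop px (527,128) of 270x(200 for 65rows)
p=(310+(527-448)/3.0,225+118/200*65); print(p,onz(cs,p,.032))
imA=cv2.imread('pics/top0.png')
q=(130+260/3.6,120+155/3.6);print('top',q,onz(ct,q,.025))
print(tri(ray(ct,q),ray(cs,p),ray(c,(150+214/1.6,267/1.6))))
```

```text
A cam [0.5255 0.3157 0.5435] ax [ 0.268 -0.001 -0.963] [251.27123011 187.4770907 ]
B cam [0.5563 0.0756 0.544 ] ax [ 0.269 -0.    -0.963] [407.78893899 166.62266348]
C cam [0.5567 0.2683 0.5431] ax [ 0.268 -0.003 -0.963] [282.34497952 167.31296524]
C onz [0.62934558 0.2691458  0.032     ]
(336.3333333333333, 263.35) [0.64108564 0.26929679 0.032     ]
top (202.22222222222223, 163.05555555555554) [0.62856997 0.26451329 0.025     ]
(array([0.62993736, 0.26770416, 0.02220115]), [np.float64(0.0026501382468949513), np.float64(0.0012718152797418737), np.float64(0.0016594167822235903)])
```

jog_arm(moves=[{"dx": 0,"dy": 0,"dz": -0.2,"ax": 0,"ay": 0,"az": -45,"gripper": 0.06},{"dx": 0,"dy": 0,"dz": -0.2,"ax": 0,"ay": 0,"az": -45,"gripper": 0.06},{"dx": 0,"dy": 0,"dz": -0.2,"ax": 0,"ay": 0,"az": -45,"gripper": 0.06},{"dx": 0,"dy": 0,"dz": -0.2,"ax": 0,"ay": 0,"az": -45,"gripper": 0.06},{"dx": 0,"dy": 0,"dz": -0.25,"ax": 0,"ay": 0,"az": -45,"gripper": 0.06},{"dx": 0,"dy": 0,"dz": -0.3,"ax": 0,"ay": 0,"az": -45,"gripper": 0.06},{"dx": 0,"dy": 0,"dz": -0.34,"ax": 0,"ay": 0,"az": -45,"gripper": 0.06},{"dx": 0,"dy": 0,"dz": -0.345,"ax": 0,"ay": 0,"az": -45,"gripper": 0.06},{"dx": 0,"dy": 0,"dz": -0.347,"ax": 0,"ay": 0,"az": -45,"gripper": 0.06},{"dx": 0,"dy": 0,"dz": -0.347,"ax": 0,"ay": 0,"az": -45,"gripper": 0.06}])

```text
time_s: 7.38
eef_pos: [0.6317, 0.2678, 0.0049]
ee_rot: [0.386, 0.923, 0.001, 0.001]
force: [-0.8, 0.4, 1.2]
width: 0.0601
finger_force: 0.0
```

Run:
```python
from h import *
s=read_state();print(s['eef_pos'],s['force'])
x=save('scene','s3')
cs=calibration('scene');print(proj(cs,s['eef_pos']))
cv2.imwrite('pics/j3.png',cv2.resize(x[220:300,290:390],None,fx=6,fy=6)[:,:,::-1])
```

```text
[0.63172865 0.2677568  0.00491418] [-0.7824513   0.3868036   1.16333634]
[335.20724994 269.00280298]
```

View pics/j3.png

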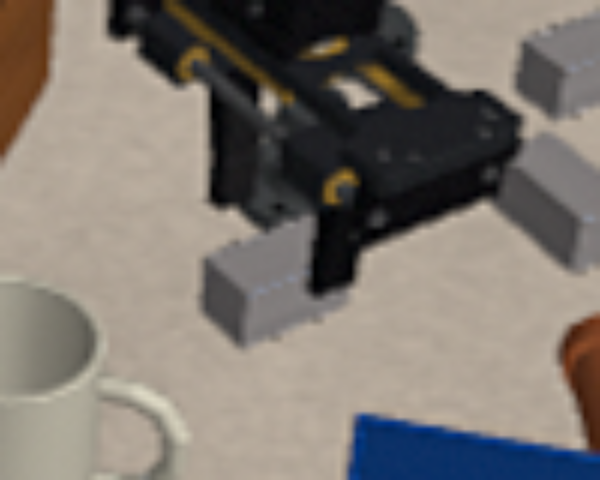

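Run:
```python
from h import *
cs=calibration('scene');s=read_state();e=s['eef_pos']
u=np.array([.71,.704,0]);v=np.array([-.704,.71,0])
for k in (.03,.045):
  for w in (-.0095,.0095):
    for z in (0,.03): print(k,w,z,proj(cs,e+k*u+w*v+[0,0,z])*6-[290*6,220*6])
```

```text
0.03 -0.0095 0 [296.61896229 340.17679193]
0.03 -0.0095 0.03 [303.522294  286.6954884]
0.03 0.0095 0 [331.01594989 325.63296327]
0.03 0.0095 0.03 [338.35207874 272.33629303]
0.045 -0.0095 0 [318.43253717 360.29370454]
0.045 -0.0095 0.03 [325.71151057 306.60199566]
0.045 0.0095 0 [352.98494012 345.47187394]
0.045 0.0095 0.03 [360.7001539  291.96410789]
```

jog_arm(moves=[{"dx": -0.001,"dy": 0,"dz": -0.003,"ax": 0,"ay": 0,"az": 0,"gripper": 0.06},{"dx": -0.001,"dy": 0,"dz": -0.006,"ax": 0,"ay": 0,"az": 0,"gripper": 0.06},{"dx": -0.001,"dy": 0,"dz": -0.008,"ax": 0,"ay": 0,"az": 0,"gripper": 0.06},{"dx": -0.001,"dy": 0,"dz": -0.008,"ax": 0,"ay": 0,"az": 0,"gripper": 0.06}])

```text
time_s: 7.92
eef_pos: [0.6292, 0.2671, -0.0055]
ee_rot: [0.386, 0.923, -0.0, -0.0]
force: [-0.7, 0.2, 0.3]
width: 0.06
finger_force: 0.0
```

jog_arm(moves=[{"dx": 0,"dy": 0,"dz": -0.003,"ax": 0,"ay": 0,"az": 0,"gripper": 0.06},{"dx": 0,"dy": 0,"dz": -0.006,"ax": 0,"ay": 0,"az": 0,"gripper": 0.06},{"dx": 0,"dy": 0,"dz": -0.008,"ax": 0,"ay": 0,"az": 0,"gripper": 0.06},{"dx": 0,"dy": 0,"dz": -0.008,"ax": 0,"ay": 0,"az": 0,"gripper": 0.06}])

```text
time_s: 8.43
eef_pos: [0.6292, 0.2671, -0.0135]
ee_rot: [0.386, 0.923, -0.0, -0.0]
force: [0.4, 0.5, 0.6]
width: 0.0601
finger_force: 0.0
```

Run:
```python
from h import *
s=read_state();e=np.array(s['eef_pos']);print(e,s['force'])
x=save('scene','s4')
cs=calibration('scene')
u=np.array([.71,.704,0]);v=np.array([-.704,.71,0])
y=cv2.resize(x[200:300,280:400],None,fx=6,fy=6)
for z,col in ((0,(255,0,0)),(.03,(0,255,0)),(.07,(255,255,0))):
  for k in (.03,.045):
    for w in (-.0095,.0095): cv2.circle(y,tuple(int(i) for i in (proj(cs,e+k*u+w*v+[0,0,z])-[280,200])*6),3,col,-1)
cv2.imwrite('pics/j4.png',y[:,:,::-1])
```

```text
[ 0.62923592  0.26713482 -0.01345387] [0.36218348 0.46512868 0.55591576]
```

View pics/j4.png

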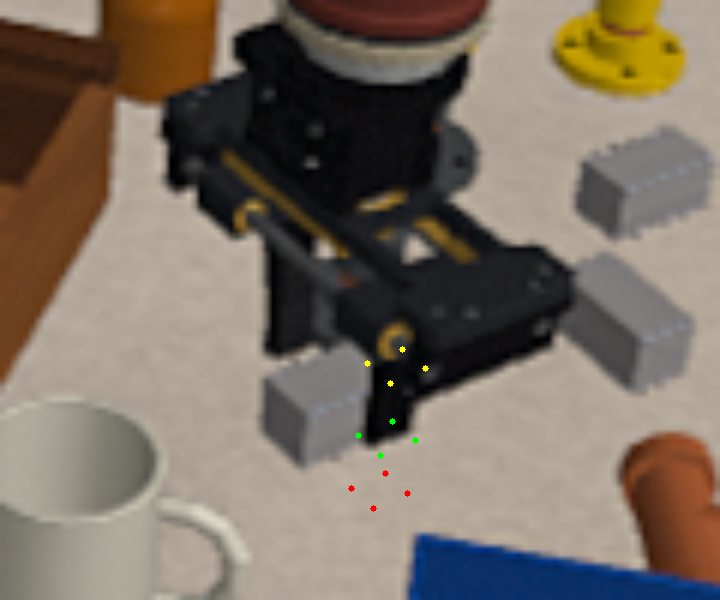

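The fingertip bottom is at about (390,440), while the reported TCP projects to (380,490). So the real fingertips sit about 33 mm behind the reported TCP, and the lack of contact at z = -0.0135 agrees. I'll correct for this offset.

jog_arm(moves=[{"dx": 0,"dy": 0,"dz": -0.003,"ax": 0,"ay": 0,"az": 0,"gripper": 0.06},{"dx": 0,"dy": 0,"dz": -0.006,"ax": 0,"ay": 0,"az": 0,"gripper": 0.06},{"dx": 0,"dy": 0,"dz": -0.009,"ax": 0,"ay": 0,"az": 0,"gripper": 0.06},{"dx": 0,"dy": 0,"dz": -0.011,"ax": 0,"ay": 0,"az": 0,"gripper": 0.06},{"dx": 0,"dy": 0,"dz": -0.011,"ax": 0,"ay": 0,"az": 0,"gripper": 0.06}])

```text
time_s: 9.1
eef_pos: [0.6293, 0.2671, -0.0244]
ee_rot: [0.386, 0.923, -0.0, -0.0]
force: [0.1, -0.2, 0.1]
width: 0.0601
finger_force: 0.0
```

jog_arm(moves=[{"dx": 0,"dy": 0,"dz": 0,"ax": 0,"ay": 0,"az": 0,"gripper": 0},{"dx": 0,"dy": 0,"dz": 0,"ax": 0,"ay": 0,"az": 0,"gripper": 0},{"dx": 0,"dy": 0,"dz": 0,"ax": 0,"ay": 0,"az": 0,"gripper": 0},{"dx": 0,"dy": 0,"dz": 0,"ax": 0,"ay": 0,"az": 0,"gripper": 0},{"dx": 0,"dy": 0,"dz": 0,"ax": 0,"ay": 0,"az": 0,"gripper": 0},{"dx": 0,"dy": 0,"dz": 0.02,"ax": 0,"ay": 0,"az": 0,"gripper": 0},{"dx": 0,"dy": 0,"dz": 0.04,"ax": 0,"ay": 0,"az": 0,"gripper": 0},{"dx": 0,"dy": 0,"dz": 0.04,"ax": 0,"ay": 0,"az": 0,"gripper": 0}], squeeze=50)

```text
time_s: 10.1
eef_pos: [0.6311, 0.2678, 0.0188]
ee_rot: [0.386, 0.923, 0.002, 0.001]
force: [0.2, -0.3, -5.0]
width: 0.0314
finger_force: 50.0
```

jog_arm(moves=[{"dx": 0,"dy": 0,"dz": 0.05,"ax": 0,"ay": 0,"az": 0,"gripper": 0},{"dx": 0,"dy": 0,"dz": 0.095,"ax": 0,"ay": 0,"az": 0,"gripper": 0},{"dx": -0.015,"dy": -0.04,"dz": 0.095,"ax": 0,"ay": 0,"az": 8,"gripper": 0},{"dx": -0.03,"dy": -0.08,"dz": 0.095,"ax": 0,"ay": 0,"az": 16,"gripper": 0},{"dx": -0.045,"dy": -0.12,"dz": 0.095,"ax": 0,"ay": 0,"az": 24,"gripper": 0},{"dx": -0.06,"dy": -0.16,"dz": 0.095,"ax": 0,"ay": 0,"az": 32,"gripper": 0},{"dx": -0.0715,"dy": -0.192,"dz": 0.095,"ax": 0,"ay": 0,"az": 37.7,"gripper": 0},{"dx": -0.0715,"dy": -0.192,"dz": 0.095,"ax": 0,"ay": 0,"az": 37.7,"gripper": 0},{"dx": -0.0715,"dy": -0.192,"dz": 0.08,"ax": 0,"ay": 0,"az": 37.7,"gripper": 0},{"dx": -0.0715,"dy": -0.192,"dz": 0.045,"ax": 0,"ay": 0,"az": 37.7,"gripper": 0},{"dx": -0.0715,"dy": -0.192,"dz": 0.01,"ax": 0,"ay": 0,"az": 37.7,"gripper": 0},{"dx": -0.0715,"dy": -0.192,"dz": -0.015,"ax": 0,"ay": 0,"az": 37.7,"gripper": 0},{"dx": -0.0715,"dy": -0.192,"dz": -0.022,"ax": 0,"ay": 0,"az": 37.7,"gripper": 0},{"dx": -0.0715,"dy": -0.192,"dz": -0.026,"ax": 0,"ay": 0,"az": 37.7,"gripper": 0},{"dx": -0.0715,"dy": -0.192,"dz": -0.026,"ax": 0,"ay": 0,"az": 37.7,"gripper": 0}], squeeze=50)

```text
time_s: 11.98
eef_pos: [0.5585, 0.0756, -0.0096]
ee_rot: [0.067, 0.998, 0.0, 0.0]
force: [0.5, 0.4, -3.8]
width: 0.0315
finger_force: 50.0
```

jog_arm(moves=[{"dx": 0,"dy": 0,"dz": -0.002,"ax": 0,"ay": 0,"az": 0,"gripper": 0},{"dx": 0,"dy": 0,"dz": -0.002,"ax": 0,"ay": 0,"az": 0,"gripper": 0.042},{"dx": 0,"dy": 0,"dz": -0.002,"ax": 0,"ay": 0,"az": 0,"gripper": 0.042},{"dx": 0,"dy": 0,"dz": 0,"ax": 0,"ay": 0,"az": 0,"gripper": 0.042},{"dx": 0,"dy": 0,"dz": 0.05,"ax": 0,"ay": 0,"az": 0,"gripper": 0.042},{"dx": 0,"dy": 0,"dz": 0.1,"ax": 0,"ay": 0,"az": 0,"gripper": 0.06},{"dx": -0.018,"dy": 0.311,"dz": 0.1,"ax": 0,"ay": 0,"az": 48.8,"gripper": 0.06},{"dx": -0.018,"dy": 0.311,"dz": 0.1,"ax": 0,"ay": 0,"az": 48.8,"gripper": 0.06},{"dx": -0.018,"dy": 0.311,"dz": 0.1,"ax": 0,"ay": 0,"az": 48.8,"gripper": 0.06},{"dx": -0.018,"dy": 0.311,"dz": 0.1,"ax": 0,"ay": 0,"az": 48.8,"gripper": 0.06},{"dx": -0.018,"dy": 0.311,"dz": 0.1,"ax": 0,"ay": 0,"az": 48.8,"gripper": 0.06},{"dx": -0.018,"dy": 0.311,"dz": 0.1,"ax": 0,"ay": 0,"az": 48.8,"gripper": 0.06},{"dx": -0.018,"dy": 0.311,"dz": 0.1,"ax": 0,"ay": 0,"az": 48.8,"gripper": 0.06},{"dx": -0.018,"dy": 0.311,"dz": 0.08,"ax": 0,"ay": 0,"az": 48.8,"gripper": 0.06},{"dx": -0.018,"dy": 0.311,"dz": 0.08,"ax": 0,"ay": 0,"az": 48.8,"gripper": 0.06}])

```text
time_s: 13.85
eef_pos: [0.5392, 0.3838, 0.0674]
ee_rot: [-0.35, 0.937, -0.001, -0.002]
force: [0.4, -0.0, -0.2]
width: 0.06
finger_force: 0.0
```

Run:
```python
from h import *
im,c=shot('wD')
# mask bar in C view, check B center by top faces with wC
im=cv2.imread('pics/wC.png');c=pickle.load(open('wC.pkl','rb'))
for z in (.032,):
  for n,p in (('B',(150+343/1.6,172/1.6)),('A',(150+358/1.6,33/1.6))): print(n,onz(c,p,z),onz(c,p,.025))
s=read_state();print(s['joint_positions'])
```

```text
wD [0.5392 0.3838 0.0674] [-3.504e-01  9.366e-01 -8.000e-04 -1.800e-03] [-0.74  0.44  0.07  1.57 -0.03  1.13  1.62] 13.85 0.06
B [0.54363423 0.38691835 0.032     ] [0.54345531 0.38854288 0.025     ]
A [0.43036784 0.39307252 0.032     ] [0.42863769 0.39478134 0.025     ]
[-0.73934389  0.44268041  0.06952034  1.57144851 -0.03253034  1.13119188
  1.62465901]
```

jog_arm(moves=[{"dx": 0.001,"dy": 0.001,"dz": -0.04,"ax": 0,"ay": 0,"az": 0,"gripper": 0.06},{"dx": 0.001,"dy": 0.001,"dz": -0.07,"ax": 0,"ay": 0,"az": 0,"gripper": 0.06},{"dx": 0.001,"dy": 0.001,"dz": -0.085,"ax": 0,"ay": 0,"az": 0,"gripper": 0.06},{"dx": 0.001,"dy": 0.001,"dz": -0.094,"ax": 0,"ay": 0,"az": 0,"gripper": 0.06},{"dx": 0.001,"dy": 0.001,"dz": -0.094,"ax": 0,"ay": 0,"az": 0,"gripper": 0.06},{"dx": 0.001,"dy": 0.001,"dz": -0.094,"ax": 0,"ay": 0,"az": 0,"gripper": 0},{"dx": 0.001,"dy": 0.001,"dz": -0.094,"ax": 0,"ay": 0,"az": 0,"gripper": 0},{"dx": 0.001,"dy": 0.001,"dz": -0.094,"ax": 0,"ay": 0,"az": 0,"gripper": 0},{"dx": 0.001,"dy": 0.001,"dz": -0.094,"ax": 0,"ay": 0,"az": 0,"gripper": 0},{"dx": 0.001,"dy": 0.001,"dz": -0.094,"ax": 0,"ay": 0,"az": 0,"gripper": 0}], squeeze=50)

```text
time_s: 15.15
eef_pos: [0.541, 0.3874, -0.0238]
ee_rot: [-0.351, 0.936, 0.0, 0.0]
force: [-0.9, -0.7, 2.4]
width: 0.0317
finger_force: 50.0
```

jog_arm(moves=[{"dx": 0,"dy": 0,"dz": 0.05,"ax": 0,"ay": 0,"az": 0,"gripper": 0},{"dx": 0,"dy": 0,"dz": 0.1,"ax": 0,"ay": 0,"az": 0,"gripper": 0},{"dx": 0,"dy": 0,"dz": 0.13,"ax": 0,"ay": 0,"az": 0,"gripper": 0},{"dx": 0,"dy": -0.045,"dz": 0.135,"ax": 0,"ay": 0,"az": -6,"gripper": 0},{"dx": 0.002,"dy": -0.09,"dz": 0.135,"ax": 0,"ay": 0,"az": -12,"gripper": 0},{"dx": 0.004,"dy": -0.135,"dz": 0.135,"ax": 0,"ay": 0,"az": -18,"gripper": 0},{"dx": 0.005,"dy": -0.18,"dz": 0.135,"ax": 0,"ay": 0,"az": -24,"gripper": 0},{"dx": 0.006,"dy": -0.225,"dz": 0.135,"ax": 0,"ay": 0,"az": -30,"gripper": 0},{"dx": 0.008,"dy": -0.27,"dz": 0.135,"ax": 0,"ay": 0,"az": -36,"gripper": 0},{"dx": 0.009,"dy": -0.315,"dz": 0.135,"ax": 0,"ay": 0,"az": -42,"gripper": 0},{"dx": 0.0098,"dy": -0.366,"dz": 0.135,"ax": 0,"ay": 0,"az": -48.45,"gripper": 0},{"dx": 0.0098,"dy": -0.366,"dz": 0.135,"ax": 0,"ay": 0,"az": -48.45,"gripper": 0},{"dx": 0.0098,"dy": -0.366,"dz": 0.11,"ax": 0,"ay": 0,"az": -48.45,"gripper": 0},{"dx": 0.0098,"dy": -0.366,"dz": 0.075,"ax": 0,"ay": 0,"az": -48.45,"gripper": 0},{"dx": 0.0098,"dy": -0.366,"dz": 0.045,"ax": 0,"ay": 0,"az": -48.45,"gripper": 0},{"dx": 0.0098,"dy": -0.366,"dz": 0.025,"ax": 0,"ay": 0,"az": -48.45,"gripper": 0},{"dx": 0.0098,"dy": -0.366,"dz": 0.018,"ax": 0,"ay": 0,"az": -48.45,"gripper": 0},{"dx": 0.0098,"dy": -0.366,"dz": 0.0125,"ax": 0,"ay": 0,"az": -48.45,"gripper": 0},{"dx": 0.0098,"dy": -0.366,"dz": 0.0125,"ax": 0,"ay": 0,"az": -48.45,"gripper": 0}], squeeze=50)

```text
time_s: 17.52
eef_pos: [0.5512, 0.0215, -0.0112]
ee_rot: [0.064, 0.998, 0.0, 0.0]
force: [0.8, -0.1, -4.4]
width: 0.0315
finger_force: 50.0
```

jog_arm(moves=[{"dx": 0,"dy": 0,"dz": -0.001,"ax": 0,"ay": 0,"az": 0,"gripper": 0.042},{"dx": 0,"dy": 0,"dz": -0.001,"ax": 0,"ay": 0,"az": 0,"gripper": 0.042},{"dx": 0,"dy": 0,"dz": 0,"ax": 0,"ay": 0,"az": 0,"gripper": 0.042},{"dx": 0,"dy": 0,"dz": 0.05,"ax": 0,"ay": 0,"az": 0,"gripper": 0.042},{"dx": 0,"dy": 0,"dz": 0.1,"ax": 0,"ay": 0,"az": 0,"gripper": 0.06},{"dx": -0.1235,"dy": 0.3725,"dz": 0.11,"ax": 0,"ay": 0,"az": -39.4,"gripper": 0.06},{"dx": -0.1235,"dy": 0.3725,"dz": 0.11,"ax": 0,"ay": 0,"az": -39.4,"gripper": 0.06},{"dx": -0.1235,"dy": 0.3725,"dz": 0.11,"ax": 0,"ay": 0,"az": -39.4,"gripper": 0.06},{"dx": -0.1235,"dy": 0.3725,"dz": 0.11,"ax": 0,"ay": 0,"az": -39.4,"gripper": 0.06},{"dx": -0.1235,"dy": 0.3725,"dz": 0.11,"ax": 0,"ay": 0,"az": -39.4,"gripper": 0.06},{"dx": -0.1235,"dy": 0.3725,"dz": 0.11,"ax": 0,"ay": 0,"az": -39.4,"gripper": 0.06},{"dx": -0.1235,"dy": 0.3725,"dz": 0.11,"ax": 0,"ay": 0,"az": -39.4,"gripper": 0.06},{"dx": -0.1235,"dy": 0.3725,"dz": 0.11,"ax": 0,"ay": 0,"az": -39.4,"gripper": 0.06},{"dx": -0.1235,"dy": 0.3725,"dz": 0.08,"ax": 0,"ay": 0,"az": -39.4,"gripper": 0.06},{"dx": -0.1235,"dy": 0.3725,"dz": 0.04,"ax": 0,"ay": 0,"az": -39.4,"gripper": 0.06},{"dx": -0.1235,"dy": 0.3725,"dz": 0.01,"ax": 0,"ay": 0,"az": -39.4,"gripper": 0.06},{"dx": -0.1235,"dy": 0.3725,"dz": -0.012,"ax": 0,"ay": 0,"az": -39.4,"gripper": 0.06},{"dx": -0.1235,"dy": 0.3725,"dz": -0.012,"ax": 0,"ay": 0,"az": -39.4,"gripper": 0.06}])

```text
time_s: 19.77
eef_pos: [0.427, 0.3916, -0.025]
ee_rot: [0.397, 0.918, -0.002, -0.0]
force: [-0.1, -0.1, -0.1]
width: 0.0599
finger_force: 0.0
```

jog_arm(moves=[{"dx": 0,"dy": 0,"dz": 0,"ax": 0,"ay": 0,"az": 0,"gripper": 0},{"dx": 0,"dy": 0,"dz": 0,"ax": 0,"ay": 0,"az": 0,"gripper": 0},{"dx": 0,"dy": 0,"dz": 0,"ax": 0,"ay": 0,"az": 0,"gripper": 0},{"dx": 0,"dy": 0,"dz": 0,"ax": 0,"ay": 0,"az": 0,"gripper": 0},{"dx": 0,"dy": 0,"dz": 0,"ax": 0,"ay": 0,"az": 0,"gripper": 0}], squeeze=50)

```text
time_s: 20.4
eef_pos: [0.4275, 0.394, -0.0231]
ee_rot: [0.396, 0.918, 0.0, 0.0]
force: [-1.2, -1.9, 5.5]
width: 0.0314
finger_force: 49.9
```

jog_arm(moves=[{"dx": 0,"dy": 0,"dz": 0.05,"ax": 0,"ay": 0,"az": 0,"gripper": 0},{"dx": 0,"dy": 0,"dz": 0.1,"ax": 0,"ay": 0,"az": 0,"gripper": 0},{"dx": 0.012,"dy": -0.045,"dz": 0.13,"ax": 0,"ay": 0,"az": 4,"gripper": 0},{"dx": 0.024,"dy": -0.09,"dz": 0.135,"ax": 0,"ay": 0,"az": 8,"gripper": 0},{"dx": 0.036,"dy": -0.135,"dz": 0.135,"ax": 0,"ay": 0,"az": 12,"gripper": 0},{"dx": 0.05,"dy": -0.18,"dz": 0.135,"ax": 0,"ay": 0,"az": 16,"gripper": 0},{"dx": 0.062,"dy": -0.225,"dz": 0.135,"ax": 0,"ay": 0,"az": 20,"gripper": 0},{"dx": 0.074,"dy": -0.27,"dz": 0.135,"ax": 0,"ay": 0,"az": 24,"gripper": 0},{"dx": 0.086,"dy": -0.315,"dz": 0.135,"ax": 0,"ay": 0,"az": 29,"gripper": 0},{"dx": 0.1,"dy": -0.37,"dz": 0.135,"ax": 0,"ay": 0,"az": 34,"gripper": 0},{"dx": 0.1164,"dy": -0.4262,"dz": 0.135,"ax": 0,"ay": 0,"az": 39.3,"gripper": 0},{"dx": 0.1164,"dy": -0.4262,"dz": 0.135,"ax": 0,"ay": 0,"az": 39.3,"gripper": 0},{"dx": 0.1164,"dy": -0.4262,"dz": 0.11,"ax": 0,"ay": 0,"az": 39.3,"gripper": 0},{"dx": 0.1164,"dy": -0.4262,"dz": 0.075,"ax": 0,"ay": 0,"az": 39.3,"gripper": 0},{"dx": 0.1164,"dy": -0.4262,"dz": 0.045,"ax": 0,"ay": 0,"az": 39.3,"gripper": 0},{"dx": 0.1164,"dy": -0.4262,"dz": 0.025,"ax": 0,"ay": 0,"az": 39.3,"gripper": 0},{"dx": 0.1164,"dy": -0.4262,"dz": 0.018,"ax": 0,"ay": 0,"az": 39.3,"gripper": 0},{"dx": 0.1164,"dy": -0.4262,"dz": 0.0115,"ax": 0,"ay": 0,"az": 39.3,"gripper": 0},{"dx": 0.1164,"dy": -0.4262,"dz": 0.0115,"ax": 0,"ay": 0,"az": 39.3,"gripper": 0}], squeeze=50)

```text
time_s: 22.78
eef_pos: [0.5443, -0.0323, -0.0113]
ee_rot: [0.065, 0.998, 0.0, 0.001]
force: [-1.6, -0.3, 0.6]
width: 0.0318
finger_force: 49.9
```

jog_arm(moves=[{"dx": 0,"dy": 0,"dz": 0,"ax": 0,"ay": 0,"az": 0,"gripper": 0.042},{"dx": 0,"dy": 0,"dz": 0,"ax": 0,"ay": 0,"az": 0,"gripper": 0.042},{"dx": 0,"dy": 0,"dz": 0,"ax": 0,"ay": 0,"az": 0,"gripper": 0.042},{"dx": 0,"dy": 0,"dz": 0.05,"ax": 0,"ay": 0,"az": 0,"gripper": 0.042},{"dx": 0.036,"dy": 0.011,"dz": 0.11,"ax": 0,"ay": 0,"az": 0,"gripper": 0.06},{"dx": 0.116,"dy": 0.011,"dz": 0.26,"ax": 0,"ay": 0,"az": 0,"gripper": 0.06},{"dx": 0.116,"dy": 0.011,"dz": 0.26,"ax": 0,"ay": 0,"az": 0,"gripper": 0.06},{"dx": 0.116,"dy": 0.011,"dz": 0.26,"ax": 0,"ay": 0,"az": 0,"gripper": 0.06},{"dx": 0.116,"dy": 0.011,"dz": 0.26,"ax": 0,"ay": 0,"az": 0,"gripper": 0.06},{"dx": 0.116,"dy": 0.011,"dz": 0.26,"ax": 0,"ay": 0,"az": 0,"gripper": 0.06}])

```text
time_s: 24.02
eef_pos: [0.6592, -0.0215, 0.2471]
ee_rot: [0.065, 0.998, -0.0, -0.001]
force: [0.4, -0.2, -1.2]
width: 0.0598
finger_force: 0.0
```

Run:
```python
from h import *
im,c=shot('wE')
cv2.imwrite('pics/wEc.png',cv2.resize(im[:260],None,fx=1.4,fy=1.4)[:,:,::-1])
```

```text
wE [ 0.6592 -0.0215  0.2471] [ 6.470e-02  9.979e-01 -1.000e-04 -5.000e-04] [-0.37  0.35  0.46  1.37 -0.15  1.46  1.52] 24.025 0.0598
```

View pics/wEc.png

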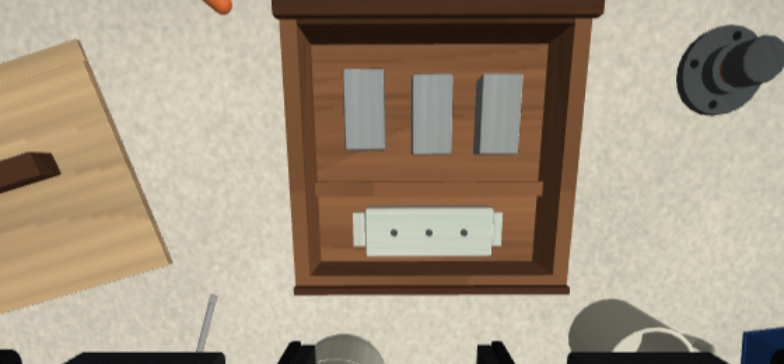

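The view shows all three bars lying flat in the bay, at about (364,108), (432,113) and (502,113). Next I'll measure the board.

jog_arm(moves=[{"dx": -0.03,"dy": -0.33,"dz": 0.09,"ax": 0,"ay": 0,"az": 7.3,"gripper": 0.06},{"dx": -0.03,"dy": -0.33,"dz": 0.09,"ax": 0,"ay": 0,"az": 7.3,"gripper": 0.06},{"dx": -0.03,"dy": -0.33,"dz": 0.09,"ax": 0,"ay": 0,"az": 7.3,"gripper": 0.06},{"dx": -0.03,"dy": -0.33,"dz": 0.09,"ax": 0,"ay": 0,"az": 7.3,"gripper": 0.06},{"dx": -0.03,"dy": -0.33,"dz": 0.09,"ax": 0,"ay": 0,"az": 7.3,"gripper": 0.06},{"dx": -0.03,"dy": -0.33,"dz": 0.09,"ax": 0,"ay": 0,"az": 7.3,"gripper": 0.06},{"dx": -0.03,"dy": -0.33,"dz": 0.09,"ax": 0,"ay": 0,"az": 7.3,"gripper": 0.06},{"dx": -0.03,"dy": -0.33,"dz": 0.09,"ax": 0,"ay": 0,"az": 7.3,"gripper": 0.06},{"dx": -0.03,"dy": -0.33,"dz": 0.09,"ax": 0,"ay": 0,"az": 7.3,"gripper": 0.06}])

```text
time_s: 25.2
eef_pos: [0.6302, -0.3494, 0.3373]
ee_rot: [-0.0, 1.0, 0.001, -0.0]
force: [0.3, 0.4, 0.4]
width: 0.0605
finger_force: 0.0
```

```bash
cat >> h.py <<'E'
def comps(im,f,amin=300,rows=245):
    h=cv2.cvtColor(np.ascontiguousarray(im),cv2.COLOR_RGB2HSV).astype(int);m=f(h).astype(np.uint8);m[rows:]=0
    m=cv2.morphologyEx(m,cv2.MORPH_OPEN,np.ones((3,3),np.uint8))
    return sorted([q for q in cv2.findContours(m,0,cv2.CHAIN_APPROX_NONE)[0] if cv2.contourArea(q)>amin],key=cv2.contourArea,reverse=True)
def quad(q):
    """4 sides line-fitted to the contour's hull -> corners"""
    hull=cv2.convexHull(q);box=cv2.approxPolyDP(hull,0.05*cv2.arcLength(hull,True),True)[:,0].astype(float)
    if len(box)!=4: box=cv2.boxPoints(cv2.minAreaRect(q))
    pts=q[:,0].astype(float);L=[]
    for i in range(4):
        a,b=box[i],box[(i+1)%4];d=(b-a);l=np.linalg.norm(d);d/=l;n=np.array([-d[1],d[0]])
        t=(pts-a)@d/l;e=np.abs((pts-a)@n);s=pts[(t>.1)&(t<.9)&(e<4)]
        vx,vy,x,y=cv2.fitLine(s.astype(np.float32),cv2.DIST_HUBER,0,.01,.01).ravel();L.append(np.cross([x,y,1],[x+vx,y+vy,1]))
    o=[]
    for i in range(4):
        p=np.cross(L[i-1],L[i]);o.append(p[:2]/p[2])
    return np.array(o)
E
python3 - <<'E'
from h import *
im,c=shot('wF')
h=cv2.cvtColor(im,cv2.COLOR_RGB2HSV)
for p in [(280,150),(200,100),(350,180),(30,30),(540,30)]: print(p,h[p[1],p[0]])
# board: predicted px
p0=proj(c,[.551,-.356,.02]);print('board px',p0, h[int(p0[1])+25,int(p0[0])],h[int(p0[1])-25,int(p0[0])])
for nm,f in (('tan',lambda h:(h[...,0]<22)&(h[...,1]>75)&(h[...,2]>120)),('dark',lambda h:(h[...,2]<95)&(h[...,1]>100)&(h[...,0]<20))):
    for q in comps(im,f,200): print(nm,cv2.contourArea(q),cv2.boundingRect(q),quad(q).round(1).tolist())
E
```

```text
wF [ 0.6302 -0.3494  0.3373] [-3.e-04  1.e+00  7.e-04 -2.e-04] [ 0.13  0.51  0.56  1.   -0.26  1.7   2.17] 25.2 0.0605
(280, 150) [ 18  97 174]
(200, 100) [ 22  34 173]
(350, 180) [ 23  31 182]
(30, 30) [ 22  31 180]
(540, 30) [75 15 67]
board px [277.59743837 113.06421747] [ 18  96 167] [ 17  97 177]
tan 19186.5 (195, 42, 160, 155) [[341.5, 41.2], [354.2, 177.0], [220.8, 196.5], [193.9, 65.0]]
tan 428.5 (405, 0, 35, 39) [[404.6, 0.9], [416.4, 0.0], [439.2, 30.2], [435.3, 40.9]]
tan 419.5 (483, 129, 77, 19) [[482.1, 135.8], [485.8, 128.0], [550.8, 140.9], [561.2, 146.1]]
tan 418.0 (476, 153, 84, 16) [[476.5, 156.9], [477.5, 152.1], [557.3, 162.7], [560.5, 168.0]]
dark 6457.0 (434, 31, 126, 187) [[470.0, 47.4], [559.0, 34.7], [559.0, 215.0], [432.2, 196.6]]
dark 875.0 (241, 104, 71, 23) [[309.2, 103.4], [311.0, 115.9], [243.6, 126.6], [240.6, 114.2]]
dark 491.0 (466, 191, 94, 17) [[466.6, 195.4], [468.2, 190.8], [558.4, 201.8], [558.0, 207.6]]
```

Run:
```python
from h import *
c=pickle.load(open('wF.pkl','rb'))
Q=[(341.5,41.2,.006),(193.9,65,.006),(354.2,177,.01),(220.8,196.5,.01)]
P=np.array([onz(c,q[:2],q[2]) for q in Q]);print(P.round(4))
for a,b in ((0,1),(2,3),(0,2),(1,3)): d=P[b]-P[a];print(np.linalg.norm(d),np.degrees(np.arctan2(d[1],d[0])))
tm=(P[0]+P[1])/2;hm=(P[2]+P[3])/2;print('mid',tm,hm, 'grip', tm+(hm-tm)*88/200)
B=np.array([onz(c,p,.038) for p in [(309.2,103.4),(311,115.9),(243.6,126.6),(240.6,114.2)]]);print(B.round(4),B.mean(0))
cB=pickle.load(open('wB.pkl','rb'))
# board head-right corner in wB px (127,247)/1.4 ; foot-right (73,62)/1.4
print(tri(ray(c,(354.2,177)),ray(cB,(128/1.4,246.5/1.4))),tri(ray(c,(341.5,41.2)),ray(cB,(73.5/1.4,62.5/1.4))))
cE=pickle.load(open('wE.pkl','rb'));print(tri(ray(c,(354.2,177)),ray(cE,(171/1.4,263/1.4))),tri(ray(c,(341.5,41.2)),ray(cE,(79/1.4,40/1.4))))
```

```text
[[ 0.4525 -0.2649  0.006 ]
 [ 0.4841 -0.4772  0.006 ]
 [ 0.6471 -0.2363  0.01  ]
 [ 0.6786 -0.447   0.01  ]]
0.21464985634102474 -81.54609288790833
0.2130496585723214 -81.50450267836625
0.1966878703248996 8.35535242050256
0.1968462427271472 8.821314325278108
mid [ 0.46830939 -0.37103366  0.006     ] [ 0.6628282  -0.34165564  0.01      ] grip [ 0.55389767 -0.35810733  0.00776   ]
[[ 0.5382 -0.3115  0.038 ]
 [ 0.555  -0.3085  0.038 ]
 [ 0.5698 -0.4043  0.038 ]
 [ 0.5528 -0.408   0.038 ]] [ 0.55392765 -0.35807723  0.038     ]
(array([ 0.64787405, -0.23480277,  0.00303614]), [np.float64(0.0004195676397868311), np.float64(0.00041956763978704455)]) (array([ 0.45151188, -0.26378136, -0.00084925]), [np.float64(0.00033011254584536655), np.float64(0.00033011254584535077)])
(array([ 0.64838967, -0.23484787,  0.00329844]), [np.float64(0.00013345458092878321), np.float64(0.00013345458092872808)]) (array([ 0.45159503, -0.26406509,  0.00087863]), [np.float64(7.694944944696693e-05), np.float64(7.694944944694423e-05)])
```

```bash
cat > car.py <<'E'
from h import *
def cross(im,c,p0,p1,ch=1):
    """world line p0(outside)->p1(inside); point where saturation rises half way"""
    h=cv2.cvtColor(np.ascontiguousarray(im),cv2.COLOR_RGB2HSV)[...,ch].astype(np.float32)
    T=np.linspace(0,1,241);px=np.array([proj(c,p0+(p1-p0)*t) for t in T]).astype(np.float32)
    if px.min()<2 or px[:,0].max()>557 or px[:,1].max()>243: return None
    v=cv2.remap(h,px[None,:,0],px[None,:,1],cv2.INTER_LINEAR)[0]
    thr=(np.median(v[:40])+np.median(v[-40:]))/2
    i=np.where((v[:-1]<thr)&(v[1:]>=thr))[0]
    return p0+(p1-p0)*T[i[0]] if len(i) and abs(np.median(v[-40:])-np.median(v[:40]))>25 else None
def measure(tag,cen,psi):
    im=cv2.imread('pics/%s.png'%tag)[:,:,::-1];c=pickle.load(open(tag+'.pkl','rb'))
    ex=np.array([np.cos(psi),np.sin(psi),0]);ey=np.array([-np.sin(psi),np.cos(psi),0]);o=np.array([cen[0],cen[1],0])
    for nm,z,sg in (('head',.08,1),('rail',.092,-1)):
        r=[]
        for y in np.linspace(-.095,.095,20):
            if nm=='rail' and 0.025<abs(y)<.09: continue
            P=cross(im,c,o+ex*sg*.125+ey*y+[0,0,z],o+ex*sg*.106+ey*y+[0,0,z])
            if P is not None: r.append((y,(P-o)@ex))
        r=np.array(r)
        if len(r)>3: k=np.polyfit(*r.T,1);print(tag,nm,len(r),'x at y0',k[1].round(4),'slope deg',np.degrees(k[0]).round(2),'sd',np.std(r[:,1]-np.polyval(k,r[:,0])).round(4))
    for nm,sg in (('left',1),('right',-1)):
        r=[]
        for x in np.linspace(-.075,.09,20):
            P=cross(im,c,o+ey*sg*.13+ex*x+[0,0,.072],o+ey*sg*.101+ex*x+[0,0,.072])
            if P is not None: r.append((x,(P-o)@ey))
        r=np.array(r)
        if len(r)>3: k=np.polyfit(*r.T,1);print(tag,nm,len(r),'y at x0',k[1].round(4),'slope deg',np.degrees(k[0]).round(2),'sd',np.std(r[:,1]-np.polyval(k,r[:,0])).round(4))
if __name__=='__main__':
    for t in ('wB','wE','wA'): measure(t,(.5815,.0174),np.radians(-7.35))
E
python3 car.py
```

```text
wB head 20 x at y0 0.1083 slope deg -0.09 sd 0.0002
wB rail 8 x at y0 -0.1104 slope deg -0.02 sd 0.0001
wB left 20 y at x0 0.1095 slope deg 0.1 sd 0.0001
wB right 20 y at x0 -0.1101 slope deg 0.16 sd 0.0002
wE head 20 x at y0 0.1082 slope deg -0.12 sd 0.0001
wE left 20 y at x0 0.1094 slope deg 0.08 sd 0.0001
wE right 20 y at x0 -0.1102 slope deg 0.14 sd 0.0001
wA head 8 x at y0 0.1084 slope deg -0.0 sd 0.0002
wA rail 7 x at y0 -0.1108 slope deg -0.19 sd 0.0002
```

jog_arm(moves=[{"dx": -0.0763,"dy": -0.0087,"dz": -0.2,"ax": 0,"ay": 0,"az": -81.5,"gripper": 0.06},{"dx": -0.0763,"dy": -0.0087,"dz": -0.2,"ax": 0,"ay": 0,"az": -81.5,"gripper": 0.06},{"dx": -0.0763,"dy": -0.0087,"dz": -0.2,"ax": 0,"ay": 0,"az": -81.5,"gripper": 0.06},{"dx": -0.0763,"dy": -0.0087,"dz": -0.2,"ax": 0,"ay": 0,"az": -81.5,"gripper": 0.06},{"dx": -0.0763,"dy": -0.0087,"dz": -0.2,"ax": 0,"ay": 0,"az": -81.5,"gripper": 0.06},{"dx": -0.0763,"dy": -0.0087,"dz": -0.2,"ax": 0,"ay": 0,"az": -81.5,"gripper": 0.06},{"dx": -0.0763,"dy": -0.0087,"dz": -0.2,"ax": 0,"ay": 0,"az": -81.5,"gripper": 0.06},{"dx": -0.0763,"dy": -0.0087,"dz": -0.2,"ax": 0,"ay": 0,"az": -81.5,"gripper": 0.06},{"dx": -0.0763,"dy": -0.0087,"dz": -0.25,"ax": 0,"ay": 0,"az": -81.5,"gripper": 0.06},{"dx": -0.0763,"dy": -0.0087,"dz": -0.3,"ax": 0,"ay": 0,"az": -81.5,"gripper": 0.06},{"dx": -0.0763,"dy": -0.0087,"dz": -0.3,"ax": 0,"ay": 0,"az": -81.5,"gripper": 0.06},{"dx": -0.0763,"dy": -0.0087,"dz": -0.3,"ax": 0,"ay": 0,"az": -81.5,"gripper": 0.06}])

```text
time_s: 26.75
eef_pos: [0.5543, -0.3604, 0.0398]
ee_rot: [0.653, 0.757, 0.0, 0.001]
force: [-1.2, -0.1, 0.3]
width: 0.0599
finger_force: 0.0
```

```bash
python3 -c "
from h import *
s=read_state();print(s['eef_pos'],s['ee_rot'],s['joint_positions'].round(2))"
```

```text
[ 0.55425572 -0.36042357  0.03980781] [6.53258125e-01 7.57134748e-01 1.61082647e-04 8.77723090e-04] [-0.05  0.57  0.77  1.63 -0.43  1.11  0.98]
```

jog_arm(moves=[{"dx": 0,"dy": 0.001,"dz": -0.02,"ax": 0,"ay": 0,"az": 0,"gripper": 0.06},{"dx": 0,"dy": 0.001,"dz": -0.04,"ax": 0,"ay": 0,"az": 0,"gripper": 0.06},{"dx": 0,"dy": 0.001,"dz": -0.052,"ax": 0,"ay": 0,"az": 0,"gripper": 0.06},{"dx": 0,"dy": 0.001,"dz": -0.052,"ax": 0,"ay": 0,"az": 0,"gripper": 0.06},{"dx": 0,"dy": 0.001,"dz": -0.052,"ax": 0,"ay": 0,"az": 0,"gripper": 0.06}])

```text
time_s: 27.38
eef_pos: [0.5535, -0.3595, -0.0138]
ee_rot: [0.654, 0.757, -0.0, 0.0]
force: [-0.5, 0.4, -0.3]
width: 0.0599
finger_force: 0.0
```

jog_arm(moves=[{"dx": 0,"dy": 0.001,"dz": -0.004,"ax": 0,"ay": 0,"az": 0,"gripper": 0.06},{"dx": 0,"dy": 0.001,"dz": -0.004,"ax": 0,"ay": 0,"az": 0,"gripper": 0},{"dx": 0,"dy": 0.001,"dz": -0.004,"ax": 0,"ay": 0,"az": 0,"gripper": 0},{"dx": 0,"dy": 0.001,"dz": -0.004,"ax": 0,"ay": 0,"az": 0,"gripper": 0},{"dx": 0,"dy": 0.001,"dz": -0.004,"ax": 0,"ay": 0,"az": 0,"gripper": 0},{"dx": 0,"dy": 0.001,"dz": -0.004,"ax": 0,"ay": 0,"az": 0,"gripper": 0},{"dx": 0,"dy": 0.001,"dz": -0.004,"ax": 0,"ay": 0,"az": 0,"gripper": 0}], squeeze=60)

```text
time_s: 28.25
eef_pos: [0.5534, -0.3582, -0.0181]
ee_rot: [0.653, 0.757, 0.0, 0.0]
force: [0.5, 0.5, 0.4]
width: 0.0196
finger_force: 60.0
```

Run:
```python
from h import *
from scipy.spatial.transform import Rotation as R
s=read_state();e=np.array(s['eef_pos']);print(e,s['ee_rot'],s['force'],s['width'])
psi=np.radians(-7.25);c=np.array([.5805,.0172,0])
B=R.from_euler('z',8.5,degrees=True)
off=B.inv().apply(e-[.5539,-.3581,0]);print('TCP in board (x,y from grip; z from underside)',off)
C=R.from_euler('z',psi)
for th in (0,6):
  T=C*R.from_euler('y',-th,degrees=True)
  for tipx,tipz in ((-.085,.0745),(-.098,.0735),(-.098,.072)):
    tip=c+C.apply([tipx,0,tipz]); # tongue tip underside
    tcp=tip+T.apply([.088+off[0],off[1],off[2]])
    print(th,tipx,tipz,'tcp',tcp.round(4),'d',(tcp-e).round(4))
print('rotvec from now, deg', [np.degrees((C*R.from_euler('y',-th,degrees=True)*B.inv()).as_rotvec()).round(2) for th in (0,6)])
pickle.dump(off,open('off.pkl','wb'))
```

```text
[ 0.55343091 -0.35816077 -0.01810755] [6.53450161e-01 7.56969539e-01 4.42902606e-05 5.63581002e-05] [0.45545187 0.46731112 0.41054989] 0.019632901748660236
TCP in board (x,y from grip; z from underside) [-4.72920147e-04  9.22916507e-06 -1.81075528e-02]
0 -0.085 0.0745 tcp [0.583  0.0169 0.0564] d [0.0296 0.3751 0.0745]
0 -0.098 0.0735 tcp [0.5701 0.0185 0.0554] d [0.0167 0.3767 0.0735]
0 -0.098 0.072 tcp [0.5701 0.0185 0.0539] d [0.0167 0.3767 0.072 ]
6 -0.085 0.0745 tcp [0.5844 0.0167 0.0656] d [0.031  0.3749 0.0837]
6 -0.098 0.0735 tcp [0.5715 0.0184 0.0646] d [0.0181 0.3765 0.0827]
6 -0.098 0.072 tcp [0.5715 0.0184 0.0631] d [0.0181 0.3765 0.0812]
rotvec from now, deg [array([  0.  ,   0.  , -15.75]), array([  0.07,  -6.02, -15.74])]
```

jog_arm(moves=[{"dx": 0,"dy": 0,"dz": 0.04,"ax": 0,"ay": 0,"az": 0,"gripper": 0},{"dx": 0,"dy": 0,"dz": 0.09,"ax": 0,"ay": 0,"az": 0,"gripper": 0},{"dx": 0,"dy": 0,"dz": 0.14,"ax": 0,"ay": 0,"az": 0,"gripper": 0},{"dx": 0.002,"dy": 0.03,"dz": 0.165,"ax": 0,"ay": 0,"az": -1,"gripper": 0},{"dx": 0.005,"dy": 0.07,"dz": 0.165,"ax": 0,"ay": -0.5,"az": -3,"gripper": 0},{"dx": 0.009,"dy": 0.11,"dz": 0.165,"ax": 0,"ay": -1,"az": -5,"gripper": 0},{"dx": 0.013,"dy": 0.15,"dz": 0.165,"ax": 0,"ay": -2,"az": -7,"gripper": 0},{"dx": 0.017,"dy": 0.19,"dz": 0.165,"ax": 0,"ay": -3,"az": -9,"gripper": 0},{"dx": 0.022,"dy": 0.23,"dz": 0.165,"ax": 0,"ay": -4,"az": -11,"gripper": 0},{"dx": 0.027,"dy": 0.27,"dz": 0.165,"ax": 0,"ay": -5,"az": -13,"gripper": 0},{"dx": 0.032,"dy": 0.31,"dz": 0.165,"ax": 0.07,"ay": -6.02,"az": -15,"gripper": 0},{"dx": 0.036,"dy": 0.35,"dz": 0.165,"ax": 0.07,"ay": -6.02,"az": -15.74,"gripper": 0},{"dx": 0.038,"dy": 0.374,"dz": 0.155,"ax": 0.07,"ay": -6.02,"az": -15.74,"gripper": 0},{"dx": 0.038,"dy": 0.374,"dz": 0.13,"ax": 0.07,"ay": -6.02,"az": -15.74,"gripper": 0},{"dx": 0.038,"dy": 0.374,"dz": 0.12,"ax": 0.07,"ay": -6.02,"az": -15.74,"gripper": 0},{"dx": 0.038,"dy": 0.374,"dz": 0.12,"ax": 0.07,"ay": -6.02,"az": -15.74,"gripper": 0},{"dx": 0.038,"dy": 0.374,"dz": 0.12,"ax": 0.07,"ay": -6.02,"az": -15.74,"gripper": 0}], squeeze=60)

```text
time_s: 30.38
eef_pos: [0.5918, 0.015, 0.1025]
ee_rot: [0.75, 0.659, 0.035, 0.04]
force: [1.4, -0.7, -3.9]
width: 0.02
finger_force: 60.0
```

Run:
```python
from h import *
s=read_state();print(s['eef_pos'].round(4),s['ee_rot'].round(4),s['force'].round(1),s['torque'].round(2),s['width'],s['finger_force'])
a=save('top','t5');b=save('scene','s5')
x=cv2.resize(a[100:260,220:370],(375,400));y=cv2.resize(b[150:310,170:330],(400,400))
cv2.imwrite('pics/j5.png',np.hstack([x,y])[:,:,::-1])
```

```text
[0.5918 0.015  0.1025] [0.7504 0.6589 0.0349 0.0395] [ 1.4 -0.7 -3.9] [-0.01  0.26 -0.01] 0.020001995501904013 59.999271277338266
```

View pics/j5.png

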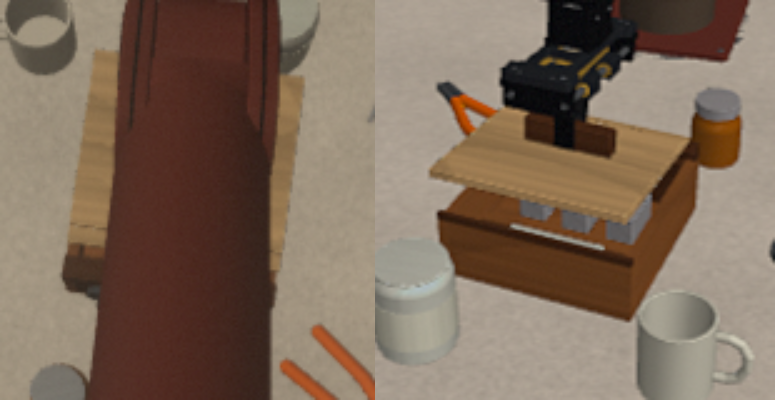

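The view shows the tilted board held just above the body, head end up, with the bars in place below. Next I'll descend and insert the tongue.

jog_arm(moves=[{"dx": 0,"dy": 0,"dz": -0.015,"ax": 0,"ay": 0,"az": 0,"gripper": 0},{"dx": 0,"dy": 0,"dz": -0.027,"ax": 0,"ay": 0,"az": 0,"gripper": 0},{"dx": 0,"dy": 0,"dz": -0.036,"ax": 0,"ay": 0,"az": 0,"gripper": 0},{"dx": 0,"dy": 0,"dz": -0.036,"ax": 0,"ay": 0,"az": 0,"gripper": 0},{"dx": 0,"dy": 0,"dz": -0.036,"ax": 0,"ay": 0,"az": 0,"gripper": 0}])

```text
time_s: 31.1
eef_pos: [0.5916, 0.0157, 0.066]
ee_rot: [0.75, 0.659, 0.035, 0.039]
force: [-1.1, 0.3, -3.2]
width: 0.0195
finger_force: 60.0
```

```bash
cat > tip.py <<'E'
from h import *
from scipy.spatial.transform import Rotation as R
s=read_state();off=pickle.load(open('off.pkl','rb'))
# tool->board from grasp
G=R.from_quat([.65345,.75697,4.4e-5,5.6e-5]);B=R.from_euler('z',8.5,degrees=True);TB=G.inv()*B
T=R.from_quat(s['ee_rot'])*TB;e=np.array(s['eef_pos'])
C=R.from_euler('z',-7.25,degrees=True);c=np.array([.5805,.0172,0])
o=e-T.apply([off[0],off[1],off[2]])  # grip column at underside
for n,p in (('tipmid',[-.088,0,0]),('tipL',[-.088,.108,0]),('tipR',[-.088,-.108,0]),('headL',[.112,.108,0]),('headR',[.112,-.108,0])):
    print(n,(C.inv().apply(o+T.apply(p)-c)*1000).round(1))
print('F body',C.inv().apply(s['force']).round(1),'M',C.inv().apply(s['torque']).round(2),'yaw err/pitch',(C.inv()*T).as_euler('ZYX',degrees=True).round(2),s['width'].round(4),s['time_s'])
E
python3 tip.py
```

```text
tipmid [-77.8  -0.1  74.9]
tipL [-77.8 107.9  74.9]
tipR [ -77.8 -108.1   74.9]
headL [121.1 107.9  95.8]
headR [ 121.1 -108.1   95.8]Traceback (most recent call last):
  File "tip.py", line 11, in <module>
    print('F body',C.inv().apply(s['force']).round(1),'M',C.inv().apply(s['torque']).round(2),'yaw err/pitch',(C.inv()*T).as_euler('ZYX',degrees=True).round(2),s['width'].round(4),s['time_s'])
                                                                                                                                                                ^^^^^^^^^^^^^^^^
AttributeError: 'float' object has no attribute 'round'
```

jog_arm(moves=[{"dx": -0.005,"dy": 0.0006,"dz": -0.0005,"ax": 0,"ay": 0,"az": 0,"gripper": 0},{"dx": -0.0099,"dy": 0.0013,"dz": -0.001,"ax": 0,"ay": 0,"az": 0,"gripper": 0},{"dx": -0.0129,"dy": 0.0017,"dz": -0.001,"ax": 0,"ay": 0,"az": 0,"gripper": 0},{"dx": -0.0159,"dy": 0.0021,"dz": -0.0013,"ax": 0,"ay": 0,"az": 0,"gripper": 0},{"dx": -0.0159,"dy": 0.0021,"dz": -0.0013,"ax": 0,"ay": 0,"az": 0,"gripper": 0}])

```text
time_s: 31.72
eef_pos: [0.5752, 0.0181, 0.0646]
ee_rot: [0.75, 0.659, 0.035, 0.039]
force: [0.1, -0.3, -5.0]
width: 0.0196
finger_force: 60.0
```

```bash
sed -i "s/s\['width'\].round(4)/s['width']/" tip.py; python3 tip.py
```

```text
tipmid [-94.3   0.2  73.4]
tipL [-94.3 108.2  73.5]
tipR [ -94.3 -107.8   73.4]
headL [104.6 108.2  94.3]
headR [ 104.6 -107.8   94.3]
F body [ 0.2 -0.3 -5. ] M [-0.13  0.27  0.02] yaw err/pitch [ 0.   -5.99  0.02] 0.019637205661611142 31.725
```

jog_arm(moves=[{"dx": -0.002,"dy": 0.0002,"dz": 0,"ax": 0,"ay": 0,"az": 0,"gripper": 0},{"dx": -0.004,"dy": 0.0004,"dz": 0,"ax": 0,"ay": 0,"az": 0,"gripper": 0},{"dx": -0.0045,"dy": 0.0004,"dz": 0,"ax": 0,"ay": 0,"az": 0,"gripper": 0},{"dx": -0.0045,"dy": 0.0004,"dz": 0,"ax": 0,"ay": 0,"az": 0,"gripper": 0}])

```text
time_s: 32.22
eef_pos: [0.5709, 0.0183, 0.0646]
ee_rot: [0.75, 0.659, 0.035, 0.039]
force: [-0.6, -0.6, -2.8]
width: 0.0194
finger_force: 60.0
```

```bash
python3 tip.py
```

```text
tipmid [-98.6  -0.1  73.4]
tipL [-98.6 107.9  73.4]
tipR [ -98.6 -108.1   73.4]
headL [100.3 107.9  94.3]
headR [ 100.3 -108.1   94.3]
F body [-0.5 -0.7 -2.8] M [-0.1   0.32 -0.  ] yaw err/pitch [-0.01 -5.99  0.01] 0.019419815543097668 32.225
```

jog_arm(moves=[{"dx": -0.0003,"dy": 0,"dz": -0.0017,"ax": 0.13,"ay": 0.99,"az": 0,"gripper": 0},{"dx": -0.0006,"dy": 0,"dz": -0.0033,"ax": 0.25,"ay": 1.98,"az": 0,"gripper": 0},{"dx": -0.0009,"dy": 0.0001,"dz": -0.005,"ax": 0.38,"ay": 2.98,"az": 0,"gripper": 0},{"dx": -0.0012,"dy": 0.0001,"dz": -0.0067,"ax": 0.5,"ay": 3.97,"az": 0,"gripper": 0},{"dx": -0.0013,"dy": 0.0001,"dz": -0.0083,"ax": 0.63,"ay": 4.96,"az": 0,"gripper": 0},{"dx": -0.0014,"dy": 0.0001,"dz": -0.0096,"ax": 0.757,"ay": 5.95,"az": 0,"gripper": 0},{"dx": -0.0014,"dy": 0.0001,"dz": -0.0099,"ax": 0.757,"ay": 5.95,"az": 0,"gripper": 0},{"dx": -0.0014,"dy": 0.0001,"dz": -0.0099,"ax": 0.757,"ay": 5.95,"az": 0,"gripper": 0}])

```text
time_s: 33.22
eef_pos: [0.5695, 0.0183, 0.0546]
ee_rot: [0.751, 0.66, -0.0, 0.0]
force: [0.0, -0.5, -4.7]
width: 0.0193
finger_force: 60.0
```

```bash
python3 tip.py
```

```text
tipmid [-98.6  -0.3  72.7]
tipL [-98.6 107.7  72.7]
tipR [ -98.6 -108.3   72.7]
headL [101.4 107.7  72.7]
headR [ 101.4 -108.3   72.7]
F body [ 0.1 -0.5 -4.7] M [-0.06  0.1   0.02] yaw err/pitch [-0.02  0.01 -0.  ] 0.01931464611312088 33.225
```

jog_arm(moves=[{"dx": 0,"dy": 0.0003,"dz": -0.0008,"ax": 0,"ay": 0,"az": 0,"gripper": 0},{"dx": 0,"dy": 0.0003,"dz": -0.0012,"ax": 0,"ay": 0,"az": 0,"gripper": 0},{"dx": 0,"dy": 0.0003,"dz": -0.0012,"ax": 0,"ay": 0,"az": 0,"gripper": 0}])

```text
time_s: 33.6
eef_pos: [0.5695, 0.0188, 0.0538]
ee_rot: [0.751, 0.66, 0.0, -0.0]
force: [-3.8, -1.2, 4.0]
width: 0.0192
finger_force: 60.0
```

```bash
python3 tip.py
```

```text
tipmid [-98.7   0.2  72. ]
tipL [-98.7 108.2  72. ]
tipR [ -98.7 -107.8   71.9]
headL [101.3 108.2  72. ]
headR [ 101.3 -107.8   71.9]
F body [-3.6 -1.7  4. ] M [-0.18  0.81 -0.1 ] yaw err/pitch [-0.    0.01  0.03] 0.019209384923408943 33.6
```

jog_arm(moves=[{"dx": 0,"dy": 0,"dz": 0,"ax": 0,"ay": 0,"az": 0,"gripper": 0.045},{"dx": 0,"dy": 0,"dz": 0,"ax": 0,"ay": 0,"az": 0,"gripper": 0.045},{"dx": 0,"dy": 0,"dz": 0,"ax": 0,"ay": 0,"az": 0,"gripper": 0.045},{"dx": 0,"dy": 0,"dz": 0.02,"ax": 0,"ay": 0,"az": 0,"gripper": 0.06},{"dx": 0,"dy": 0,"dz": 0.06,"ax": 0,"ay": 0,"az": 0,"gripper": 0.06},{"dx": 0.045,"dy": 0.17,"dz": 0.295,"ax": 0,"ay": 0,"az": 97.3,"gripper": 0.06},{"dx": 0.045,"dy": 0.17,"dz": 0.295,"ax": 0,"ay": 0,"az": 97.3,"gripper": 0.06},{"dx": 0.045,"dy": 0.17,"dz": 0.295,"ax": 0,"ay": 0,"az": 97.3,"gripper": 0.06},{"dx": 0.045,"dy": 0.17,"dz": 0.295,"ax": 0,"ay": 0,"az": 97.3,"gripper": 0.06},{"dx": 0.045,"dy": 0.17,"dz": 0.295,"ax": 0,"ay": 0,"az": 97.3,"gripper": 0.06},{"dx": 0.045,"dy": 0.17,"dz": 0.295,"ax": 0,"ay": 0,"az": 97.3,"gripper": 0.06},{"dx": 0.045,"dy": 0.17,"dz": 0.295,"ax": 0,"ay": 0,"az": 97.3,"gripper": 0.06},{"dx": 0.045,"dy": 0.17,"dz": 0.295,"ax": 0,"ay": 0,"az": 97.3,"gripper": 0.06},{"dx": 0.045,"dy": 0.17,"dz": 0.295,"ax": 0,"ay": 0,"az": 97.3,"gripper": 0.06},{"dx": 0.045,"dy": 0.17,"dz": 0.295,"ax": 0,"ay": 0,"az": 97.3,"gripper": 0.06},{"dx": 0.045,"dy": 0.17,"dz": 0.295,"ax": 0,"ay": 0,"az": 97.3,"gripper": 0.06},{"dx": 0.045,"dy": 0.17,"dz": 0.295,"ax": 0,"ay": 0,"az": 97.3,"gripper": 0.06}])

```text
time_s: 35.72
eef_pos: [0.6145, 0.1887, 0.3487]
ee_rot: [0.002, 1.0, -0.0, 0.0]
force: [-0.2, 0.3, -0.4]
width: 0.0599
finger_force: 0.0
```

```bash
cat > see.py <<'E'
from h import *
import sys
def wts(im,c):
    out=[]
    for q in comps(im,lambda h:(h[...,2]<85)&(h[...,1]<90),700,243):
        x,y,w,h=cv2.boundingRect(q);el=cv2.fitEllipse(q)
        print('dark',cv2.contourArea(q),(x,y,w,h),'ell',np.round(el[0],1),np.round(el[1],1),'foot onz',onz(c,el[0],.01).round(4))
def board(im,c):
    for q in comps(im,lambda h:(h[...,0]<22)&(h[...,1]>75)&(h[...,2]>120),3000,243):
        Q=quad(q);P=np.array([onz(c,p,.082) for p in Q])
        psi=np.radians(-7.25);d=P[:,:2]-[.5805,.0172]
        print('board',Q.round(1).tolist(),'body mm',(1000*np.c_[d@[np.cos(psi),np.sin(psi)],d@[-np.sin(psi),np.cos(psi)]]).round(1).tolist())
if __name__=='__main__':
    im,c=shot(sys.argv[1]);wts(im,c);board(im,c)
E
python3 see.py wG
```

```text
wG [0.6145 0.1887 0.3487] [ 1.8e-03  1.0e+00 -0.0e+00  1.0e-04] [-0.74  0.31  0.51  1.22 -0.15  1.65  1.31] 35.725 0.0599
dark 1936.0 (322, 0, 48, 52) ell [345.5  25. ] [46.9 52.6] foot onz [0.4149 0.2794 0.01  ]
dark 1534.0 (314, 98, 45, 45) ell [336. 120.] [43.4 45.1] foot onz [0.5458 0.2712 0.01  ]
board [[73.4, 69.8], [241.3, 91.5], [229.3, 226.6], [79.0, 208.6]] body mm [[-85.7, -106.1], [-86.0, 108.7], [99.8, 108.2], [99.3, -106.3]]
```

jog_arm(moves=[{"dx": -0.0685,"dy": 0.082,"dz": -0.1,"ax": 0,"ay": 0,"az": 0,"gripper": 0.07},{"dx": -0.0685,"dy": 0.082,"dz": -0.15,"ax": 0,"ay": 0,"az": 0,"gripper": 0.07},{"dx": -0.0685,"dy": 0.082,"dz": -0.2,"ax": 0,"ay": 0,"az": 0,"gripper": 0.07},{"dx": -0.0685,"dy": 0.082,"dz": -0.25,"ax": 0,"ay": 0,"az": 0,"gripper": 0.07},{"dx": -0.0685,"dy": 0.082,"dz": -0.29,"ax": 0,"ay": 0,"az": 0,"gripper": 0.07},{"dx": -0.0685,"dy": 0.082,"dz": -0.32,"ax": 0,"ay": 0,"az": 0,"gripper": 0.07},{"dx": -0.0685,"dy": 0.082,"dz": -0.34,"ax": 0,"ay": 0,"az": 0,"gripper": 0.07},{"dx": -0.0685,"dy": 0.082,"dz": -0.348,"ax": 0,"ay": 0,"az": 0,"gripper": 0.07},{"dx": -0.0685,"dy": 0.082,"dz": -0.348,"ax": 0,"ay": 0,"az": 0,"gripper": 0.07},{"dx": -0.0685,"dy": 0.082,"dz": -0.348,"ax": 0,"ay": 0,"az": 0,"gripper": 0},{"dx": -0.0685,"dy": 0.082,"dz": -0.348,"ax": 0,"ay": 0,"az": 0,"gripper": 0},{"dx": -0.0685,"dy": 0.082,"dz": -0.348,"ax": 0,"ay": 0,"az": 0,"gripper": 0},{"dx": -0.0685,"dy": 0.082,"dz": -0.348,"ax": 0,"ay": 0,"az": 0,"gripper": 0},{"dx": -0.0685,"dy": 0.082,"dz": -0.348,"ax": 0,"ay": 0,"az": 0,"gripper": 0},{"dx": -0.0685,"dy": 0.082,"dz": -0.348,"ax": 0,"ay": 0,"az": 0,"gripper": 0}], squeeze=50)

```text
time_s: 37.65
eef_pos: [0.5461, 0.271, 0.0006]
ee_rot: [0.0, 1.0, 0.0, 0.0]
force: [-1.0, 1.8, 1.9]
width: 0.0331
finger_force: 50.0
```

jog_arm(moves=[{"dx": 0,"dy": 0,"dz": 0.05,"ax": 0,"ay": 0,"az": 0,"gripper": 0},{"dx": 0,"dy": 0,"dz": 0.1,"ax": 0,"ay": 0,"az": 0,"gripper": 0},{"dx": 0,"dy": 0,"dz": 0.15,"ax": 0,"ay": 0,"az": 0,"gripper": 0},{"dx": 0.01,"dy": -0.04,"dz": 0.17,"ax": 0,"ay": 0,"az": -1,"gripper": 0},{"dx": 0.02,"dy": -0.08,"dz": 0.17,"ax": 0,"ay": 0,"az": -2,"gripper": 0},{"dx": 0.03,"dy": -0.12,"dz": 0.17,"ax": 0,"ay": 0,"az": -3,"gripper": 0},{"dx": 0.04,"dy": -0.16,"dz": 0.17,"ax": 0,"ay": 0,"az": -4,"gripper": 0},{"dx": 0.05,"dy": -0.2,"dz": 0.17,"ax": 0,"ay": 0,"az": -5,"gripper": 0},{"dx": 0.06,"dy": -0.24,"dz": 0.17,"ax": 0,"ay": 0,"az": -6,"gripper": 0},{"dx": 0.07,"dy": -0.28,"dz": 0.17,"ax": 0,"ay": 0,"az": -7,"gripper": 0},{"dx": 0.0772,"dy": -0.3137,"dz": 0.17,"ax": 0,"ay": 0,"az": -7.25,"gripper": 0},{"dx": 0.0772,"dy": -0.3137,"dz": 0.17,"ax": 0,"ay": 0,"az": -7.25,"gripper": 0},{"dx": 0.0772,"dy": -0.3137,"dz": 0.14,"ax": 0,"ay": 0,"az": -7.25,"gripper": 0},{"dx": 0.0772,"dy": -0.3137,"dz": 0.11,"ax": 0,"ay": 0,"az": -7.25,"gripper": 0},{"dx": 0.0772,"dy": -0.3137,"dz": 0.094,"ax": 0,"ay": 0,"az": -7.25,"gripper": 0},{"dx": 0.0772,"dy": -0.3137,"dz": 0.086,"ax": 0,"ay": 0,"az": -7.25,"gripper": 0},{"dx": 0.0772,"dy": -0.3137,"dz": 0.083,"ax": 0,"ay": 0,"az": -7.25,"gripper": 0},{"dx": 0.0772,"dy": -0.3137,"dz": 0.083,"ax": 0,"ay": 0,"az": -7.25,"gripper": 0},{"dx": 0.0772,"dy": -0.3137,"dz": 0.083,"ax": 0,"ay": 0,"az": -7.25,"gripper": 0}], squeeze=50)

```text
time_s: 40.02
eef_pos: [0.6237, -0.043, 0.0843]
ee_rot: [0.064, 0.998, 0.0, 0.001]
force: [0.3, 0.7, -6.6]
width: 0.0331
finger_force: 50.0
```

jog_arm(moves=[{"dx": 0,"dy": 0,"dz": -0.001,"ax": 0,"ay": 0,"az": 0,"gripper": 0},{"dx": 0,"dy": 0,"dz": -0.0018,"ax": 0,"ay": 0,"az": 0,"gripper": 0},{"dx": 0,"dy": 0,"dz": -0.0018,"ax": 0,"ay": 0,"az": 0,"gripper": 0}])

```text
time_s: 40.4
eef_pos: [0.6236, -0.0429, 0.0826]
ee_rot: [0.064, 0.998, 0.0, 0.0]
force: [-3.2, 0.7, 5.6]
width: 0.0332
finger_force: 50.0
```

jog_arm(moves=[{"dx": 0,"dy": 0,"dz": 0,"ax": 0,"ay": 0,"az": 0,"gripper": 0.06},{"dx": 0,"dy": 0,"dz": 0,"ax": 0,"ay": 0,"az": 0,"gripper": 0.06},{"dx": 0,"dy": 0,"dz": 0,"ax": 0,"ay": 0,"az": 0,"gripper": 0.06},{"dx": 0,"dy": 0,"dz": 0.03,"ax": 0,"ay": 0,"az": 0,"gripper": 0.06},{"dx": 0,"dy": 0,"dz": 0.07,"ax": 0,"ay": 0,"az": 0,"gripper": 0.06},{"dx": -0.025,"dy": 0.22,"dz": 0.265,"ax": 0,"ay": 0,"az": 7.25,"gripper": 0.07},{"dx": -0.025,"dy": 0.22,"dz": 0.265,"ax": 0,"ay": 0,"az": 7.25,"gripper": 0.07},{"dx": -0.025,"dy": 0.22,"dz": 0.265,"ax": 0,"ay": 0,"az": 7.25,"gripper": 0.07},{"dx": -0.025,"dy": 0.22,"dz": 0.265,"ax": 0,"ay": 0,"az": 7.25,"gripper": 0.07},{"dx": -0.025,"dy": 0.22,"dz": 0.265,"ax": 0,"ay": 0,"az": 7.25,"gripper": 0.07},{"dx": -0.025,"dy": 0.22,"dz": 0.265,"ax": 0,"ay": 0,"az": 7.25,"gripper": 0.07},{"dx": -0.025,"dy": 0.22,"dz": 0.265,"ax": 0,"ay": 0,"az": 7.25,"gripper": 0.07}])

```text
time_s: 41.9
eef_pos: [0.5983, 0.1762, 0.346]
ee_rot: [0.001, 1.0, -0.0, -0.0]
force: [0.4, -0.4, -0.3]
width: 0.0699
finger_force: 0.0
```

```bash
python3 see.py wH
```

```text
wH [0.5983 0.1762 0.346 ] [ 9.e-04  1.e+00 -4.e-04 -3.e-04] [-0.76  0.27  0.53  1.28 -0.13  1.63  1.31] 41.9 0.0699
dark 2111.5 (94, 167, 57, 50) ell [122.2 192. ] [48.4 56.2] foot onz [ 0.641  -0.0828  0.01  ]
dark 1928.0 (331, 11, 48, 53) ell [354.5  36.9] [46.5 52.8] foot onz [0.4144 0.2795 0.01  ]
board [[84.4, 82.9], [251.1, 104.6], [237.8, 237.5], [88.7, 219.7]] body mm [[-85.6, -106.2], [-85.8, 108.3], [99.5, 107.6], [99.2, -106.2]]
```

jog_arm(moves=[{"dx": -0.179,"dy": 0.102,"dz": -0.15,"ax": 0,"ay": 0,"az": 0,"gripper": 0.07},{"dx": -0.179,"dy": 0.102,"dz": -0.15,"ax": 0,"ay": 0,"az": 0,"gripper": 0.07},{"dx": -0.179,"dy": 0.102,"dz": -0.15,"ax": 0,"ay": 0,"az": 0,"gripper": 0.07},{"dx": -0.179,"dy": 0.102,"dz": -0.2,"ax": 0,"ay": 0,"az": 0,"gripper": 0.07},{"dx": -0.179,"dy": 0.102,"dz": -0.25,"ax": 0,"ay": 0,"az": 0,"gripper": 0.07},{"dx": -0.179,"dy": 0.102,"dz": -0.25,"ax": 0,"ay": 0,"az": 0,"gripper": 0.07},{"dx": -0.179,"dy": 0.102,"dz": -0.29,"ax": 0,"ay": 0,"az": 0,"gripper": 0.07},{"dx": -0.179,"dy": 0.102,"dz": -0.32,"ax": 0,"ay": 0,"az": 0,"gripper": 0.07},{"dx": -0.179,"dy": 0.102,"dz": -0.338,"ax": 0,"ay": 0,"az": 0,"gripper": 0.07},{"dx": -0.179,"dy": 0.102,"dz": -0.346,"ax": 0,"ay": 0,"az": 0,"gripper": 0.07},{"dx": -0.179,"dy": 0.102,"dz": -0.346,"ax": 0,"ay": 0,"az": 0,"gripper": 0.07},{"dx": -0.179,"dy": 0.102,"dz": -0.346,"ax": 0,"ay": 0,"az": 0,"gripper": 0},{"dx": -0.179,"dy": 0.102,"dz": -0.346,"ax": 0,"ay": 0,"az": 0,"gripper": 0},{"dx": -0.179,"dy": 0.102,"dz": -0.346,"ax": 0,"ay": 0,"az": 0,"gripper": 0},{"dx": -0.179,"dy": 0.102,"dz": -0.346,"ax": 0,"ay": 0,"az": 0,"gripper": 0},{"dx": -0.179,"dy": 0.102,"dz": -0.346,"ax": 0,"ay": 0,"az": 0,"gripper": 0},{"dx": -0.179,"dy": 0.102,"dz": -0.346,"ax": 0,"ay": 0,"az": 0,"gripper": 0}], squeeze=50)

```text
time_s: 44.08
eef_pos: [0.4193, 0.2794, 0.0008]
ee_rot: [0.0, 1.0, 0.0, 0.0]
force: [-1.0, 1.3, 1.4]
width: 0.033
finger_force: 50.0
```

Run:
```python
from h import *
c=pickle.load(open('wH.pkl','rb'))
psi=np.radians(-7.25)
for z in (.092,.11,.138):
    p=onz(c,(122.2,192),z);d=p[:2]-[.5805,.0172];print(z,p,d@[np.cos(psi),np.sin(psi)],d@[-np.sin(psi),np.cos(psi)])
s=read_state();print(s['eef_pos'],s['force'],s['width'])
im=cv2.imread('pics/wH.png');cv2.imwrite('pics/wHc.png',cv2.resize(im[60:250,60:400],None,fx=2.3,fy=2.3))
```

```text
0.092 [ 0.62292618 -0.04262347  0.092     ] 0.04963664507206986 -0.05399103990027361
0.11 [ 0.61898225 -0.03381177  0.11      ] 0.04461222061350554 -0.045747512206356394
0.138 [ 0.61284725 -0.02010469  0.138     ] 0.03679644923351656 -0.032924246904707404
[0.4192928  0.27941029 0.0008252 ] [-1.03273288  1.29320064  1.36200841] 0.033043352748761565
```

jog_arm(moves=[{"dx": 0,"dy": 0,"dz": 0.05,"ax": 0,"ay": 0,"az": 0,"gripper": 0},{"dx": 0,"dy": 0,"dz": 0.1,"ax": 0,"ay": 0,"az": 0,"gripper": 0},{"dx": 0,"dy": 0,"dz": 0.15,"ax": 0,"ay": 0,"az": 0,"gripper": 0},{"dx": 0.027,"dy": -0.027,"dz": 0.17,"ax": 0,"ay": 0,"az": -1,"gripper": 0},{"dx": 0.054,"dy": -0.054,"dz": 0.17,"ax": 0,"ay": 0,"az": -2,"gripper": 0},{"dx": 0.081,"dy": -0.081,"dz": 0.17,"ax": 0,"ay": 0,"az": -3,"gripper": 0},{"dx": 0.108,"dy": -0.108,"dz": 0.17,"ax": 0,"ay": 0,"az": -4,"gripper": 0},{"dx": 0.135,"dy": -0.135,"dz": 0.17,"ax": 0,"ay": 0,"az": -5,"gripper": 0},{"dx": 0.162,"dy": -0.162,"dz": 0.17,"ax": 0,"ay": 0,"az": -6,"gripper": 0},{"dx": 0.19,"dy": -0.189,"dz": 0.17,"ax": 0,"ay": 0,"az": -7,"gripper": 0},{"dx": 0.2176,"dy": -0.2149,"dz": 0.17,"ax": 0,"ay": 0,"az": -7.25,"gripper": 0},{"dx": 0.2176,"dy": -0.2149,"dz": 0.17,"ax": 0,"ay": 0,"az": -7.25,"gripper": 0},{"dx": 0.2176,"dy": -0.2149,"dz": 0.14,"ax": 0,"ay": 0,"az": -7.25,"gripper": 0},{"dx": 0.2176,"dy": -0.2149,"dz": 0.11,"ax": 0,"ay": 0,"az": -7.25,"gripper": 0},{"dx": 0.2176,"dy": -0.2149,"dz": 0.094,"ax": 0,"ay": 0,"az": -7.25,"gripper": 0},{"dx": 0.2176,"dy": -0.2149,"dz": 0.086,"ax": 0,"ay": 0,"az": -7.25,"gripper": 0},{"dx": 0.2176,"dy": -0.2149,"dz": 0.0825,"ax": 0,"ay": 0,"az": -7.25,"gripper": 0},{"dx": 0.2176,"dy": -0.2149,"dz": 0.0825,"ax": 0,"ay": 0,"az": -7.25,"gripper": 0},{"dx": 0.2176,"dy": -0.2149,"dz": 0.0825,"ax": 0,"ay": 0,"az": -7.25,"gripper": 0}], squeeze=50)

```text
time_s: 46.45
eef_pos: [0.6373, 0.0642, 0.0839]
ee_rot: [0.064, 0.998, 0.0, 0.0]
force: [0.3, -0.1, -4.7]
width: 0.0329
finger_force: 50.0
```

jog_arm(moves=[{"dx": 0,"dy": 0,"dz": -0.0008,"ax": 0,"ay": 0,"az": 0,"gripper": 0},{"dx": 0,"dy": 0,"dz": -0.0013,"ax": 0,"ay": 0,"az": 0,"gripper": 0},{"dx": 0,"dy": 0,"dz": -0.0013,"ax": 0,"ay": 0,"az": 0,"gripper": 0}])

```text
time_s: 46.82
eef_pos: [0.6373, 0.0642, 0.0829]
ee_rot: [0.064, 0.998, 0.0, 0.0]
force: [-3.9, -0.2, 5.5]
width: 0.0331
finger_force: 50.0
```

Seated. I'll release it and look from above.

jog_arm(moves=[{"dx": 0,"dy": 0,"dz": 0,"ax": 0,"ay": 0,"az": 0,"gripper": 0.055},{"dx": 0,"dy": 0,"dz": 0,"ax": 0,"ay": 0,"az": 0,"gripper": 0.055},{"dx": 0,"dy": 0,"dz": 0,"ax": 0,"ay": 0,"az": 0,"gripper": 0.055},{"dx": 0,"dy": 0,"dz": 0.03,"ax": 0,"ay": 0,"az": 0,"gripper": 0.055},{"dx": 0,"dy": 0,"dz": 0.07,"ax": 0,"ay": 0,"az": 0,"gripper": 0.06},{"dx": 0.02,"dy": -0.06,"dz": 0.26,"ax": 0,"ay": 0,"az": 0,"gripper": 0.06},{"dx": 0.02,"dy": -0.06,"dz": 0.26,"ax": 0,"ay": 0,"az": 0,"gripper": 0.06},{"dx": 0.02,"dy": -0.06,"dz": 0.26,"ax": 0,"ay": 0,"az": 0,"gripper": 0.06},{"dx": 0.02,"dy": -0.06,"dz": 0.26,"ax": 0,"ay": 0,"az": 0,"gripper": 0.06},{"dx": 0.02,"dy": -0.06,"dz": 0.26,"ax": 0,"ay": 0,"az": 0,"gripper": 0.06},{"dx": 0.02,"dy": -0.06,"dz": 0.26,"ax": 0,"ay": 0,"az": 0,"gripper": 0.06}])

```text
time_s: 48.2
eef_pos: [0.6562, 0.0051, 0.3397]
ee_rot: [0.063, 0.998, -0.0, -0.002]
force: [0.6, 0.3, -0.0]
width: 0.06
finger_force: 0.0
```

```bash
python3 see.py wI
python3 - <<'E'
from h import *
im=cv2.imread('pics/wI.png');b=save('scene','s9')[:,:,::-1]
a=cv2.resize(im[:250,100:460],(400,278));y=cv2.resize(b[150:310,170:330],(380,380))
o=np.zeros((380,790,3),np.uint8);o[:278,:400]=a;o[:,410:]=y;cv2.imwrite('pics/fin.png',o)
E
```

```text
wI [0.6562 0.0051 0.3397] [ 0.0633  0.998  -0.     -0.0015] [-0.52  0.36  0.65  1.2  -0.22  1.65  1.52] 48.2 0.06
dark 2154.0 (222, 114, 52, 54) ell [247.5 140.7] [51.7 53.1] foot onz [ 0.6103 -0.0428  0.01  ]
dark 2117.0 (299, 124, 53, 53) ell [325.3 150. ] [51.4 52.4] foot onz [0.6392 0.0741 0.01  ]
board [[372.0, 42.0], [362.0, 191.2], [206.9, 189.6], [197.8, 42.0]] body mm [[-86.3, 107.5], [100.5, 107.0], [98.2, -106.0], [-86.3, -106.1]]
```

View pics/fin.png

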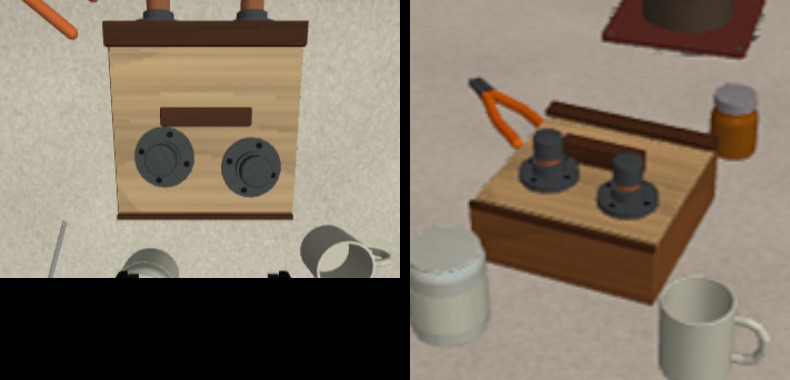

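Run:
```python
from h import *
psi=np.radians(-7.25)
def bod(p): d=p[:2]-[.5805,.0172];return np.round([1000*d@[np.cos(psi),np.sin(psi)],1000*d@[-np.sin(psi),np.cos(psi)]],1)
c=pickle.load(open('wI.pkl','rb'))
for n,e in (('R',(247.5,140.7)),('L',(325.3,150.))): print(n,bod(onz(c,e,.092)))
im=cv2.imread('pics/wI.png')[:,:,::-1]
for q in comps(im,lambda h:(h[...,2]<95)&(h[...,1]>100)&(h[...,0]<20),300,243):
    print('brown',cv2.boundingRect(q),[bod(onz(c,p,.11)) .tolist() for p in cv2.boxPoints(cv2.minAreaRect(q))])
```

```text
R [ 31.8 -47.4]
L [43.7 53.5]
brown (192, 19, 185, 23) [[-104.4, -104.6], [-104.4, 103.6], [-81.8, 105.3], [-81.8, -106.2]]
brown (244, 97, 83, 17) [[-20.7, -48.3], [-20.7, 49.9], [-2.3, 50.6], [-2.3, -48.9]]
brown (536, 123, 24, 64) [[9.4, 307.4], [9.4, 335.5], [87.6, 352.7], [87.6, 323.2]]
brown (206, 192, 157, 5) [[95.6, -100.9], [95.6, 100.4], [100.8, 100.7], [100.9, -101.2]]
```

The top and scene views show the board home and both weights upright on it. The right weight (163,157) has been knocked about 18 mm towards the batten since I placed it, so I'll re-centre it.

jog_arm(moves=[{"dx": -0.0513,"dy": -0.038,"dz": -0.06,"ax": 0,"ay": 0,"az": 0,"gripper": 0.06},{"dx": -0.0513,"dy": -0.038,"dz": -0.11,"ax": 0,"ay": 0,"az": 0,"gripper": 0.06},{"dx": -0.0513,"dy": -0.038,"dz": -0.16,"ax": 0,"ay": 0,"az": 0,"gripper": 0.06},{"dx": -0.0513,"dy": -0.038,"dz": -0.2,"ax": 0,"ay": 0,"az": 0,"gripper": 0.06},{"dx": -0.0513,"dy": -0.038,"dz": -0.23,"ax": 0,"ay": 0,"az": 0,"gripper": 0.06},{"dx": -0.0513,"dy": -0.038,"dz": -0.25,"ax": 0,"ay": 0,"az": 0,"gripper": 0.06},{"dx": -0.0513,"dy": -0.038,"dz": -0.257,"ax": 0,"ay": 0,"az": 0,"gripper": 0.06},{"dx": -0.0513,"dy": -0.038,"dz": -0.257,"ax": 0,"ay": 0,"az": 0,"gripper": 0.06},{"dx": -0.0513,"dy": -0.038,"dz": -0.257,"ax": 0,"ay": 0,"az": 0,"gripper": 0},{"dx": -0.0513,"dy": -0.038,"dz": -0.257,"ax": 0,"ay": 0,"az": 0,"gripper": 0},{"dx": -0.0513,"dy": -0.038,"dz": -0.257,"ax": 0,"ay": 0,"az": 0,"gripper": 0},{"dx": -0.0513,"dy": -0.038,"dz": -0.257,"ax": 0,"ay": 0,"az": 0,"gripper": 0},{"dx": -0.0513,"dy": -0.038,"dz": -0.257,"ax": 0,"ay": 0,"az": 0,"gripper": 0}], squeeze=40)

```text
time_s: 49.92
eef_pos: [0.6057, -0.034, 0.0852]
ee_rot: [0.064, 0.998, 0.0, 0.0]
force: [-0.2, -0.7, 3.5]
width: 0.0331
finger_force: 40.0
```

jog_arm(moves=[{"dx": 0,"dy": 0,"dz": 0.006,"ax": 0,"ay": 0,"az": 0,"gripper": 0},{"dx": 0,"dy": 0,"dz": 0.01,"ax": 0,"ay": 0,"az": 0,"gripper": 0},{"dx": 0.0176,"dy": -0.0088,"dz": 0.01,"ax": 0,"ay": 0,"az": 0,"gripper": 0},{"dx": 0.0176,"dy": -0.0088,"dz": 0.01,"ax": 0,"ay": 0,"az": 0,"gripper": 0},{"dx": 0.0176,"dy": -0.0088,"dz": 0.004,"ax": 0,"ay": 0,"az": 0,"gripper": 0},{"dx": 0.0176,"dy": -0.0088,"dz": 0.0005,"ax": 0,"ay": 0,"az": 0,"gripper": 0},{"dx": 0.0176,"dy": -0.0088,"dz": 0,"ax": 0,"ay": 0,"az": 0,"gripper": 0},{"dx": 0.0176,"dy": -0.0088,"dz": 0,"ax": 0,"ay": 0,"az": 0,"gripper": 0.055},{"dx": 0.0176,"dy": -0.0088,"dz": 0,"ax": 0,"ay": 0,"az": 0,"gripper": 0.055},{"dx": 0.0176,"dy": -0.0088,"dz": 0,"ax": 0,"ay": 0,"az": 0,"gripper": 0.055},{"dx": 0.0176,"dy": -0.0088,"dz": 0.03,"ax": 0,"ay": 0,"az": 0,"gripper": 0.055},{"dx": 0.0176,"dy": -0.0088,"dz": 0.07,"ax": 0,"ay": 0,"az": 0,"gripper": 0.055},{"dx": 0.0513,"dy": 0.038,"dz": 0.257,"ax": 0,"ay": 0,"az": 0,"gripper": 0.06},{"dx": 0.0513,"dy": 0.038,"dz": 0.257,"ax": 0,"ay": 0,"az": 0,"gripper": 0.06},{"dx": 0.0513,"dy": 0.038,"dz": 0.257,"ax": 0,"ay": 0,"az": 0,"gripper": 0.06},{"dx": 0.0513,"dy": 0.038,"dz": 0.257,"ax": 0,"ay": 0,"az": 0,"gripper": 0.06},{"dx": 0.0513,"dy": 0.038,"dz": 0.257,"ax": 0,"ay": 0,"az": 0,"gripper": 0.06}])

```text
time_s: 52.05
eef_pos: [0.6571, 0.004, 0.3419]
ee_rot: [0.064, 0.998, -0.0, 0.0]
force: [1.2, 0.9, -0.3]
width: 0.0599
finger_force: 0.0
```

```bash
python3 see.py wJ
python3 - <<'E'
from h import *
psi=np.radians(-7.25)
def bod(p): d=p[:2]-[.5805,.0172];return np.round([1000*d@[np.cos(psi),np.sin(psi)],1000*d@[-np.sin(psi),np.cos(psi)]],1)
c=pickle.load(open('wJ.pkl','rb'));im=cv2.imread('pics/wJ.png')[:,:,::-1]
for q in comps(im,lambda h:(h[...,2]<85)&(h[...,1]<90),700,243):
    e=cv2.fitEllipse(q)[0];print(bod(onz(c,e,.092)))
E
```

```text
wJ [0.6571 0.004  0.3419] [ 6.37e-02  9.98e-01 -1.00e-04  3.00e-04] [-0.53  0.36  0.66  1.2  -0.22  1.65  1.53] 52.05 0.0599
dark 2100.0 (300, 123, 53, 52) ell [325.9 148.3] [51.1 52.3] foot onz [0.6391 0.0742 0.01  ]
dark 2082.0 (219, 127, 52, 52) ell [244.4 152.6] [51.1 51.9] foot onz [ 0.6296 -0.0517  0.01  ]
board [[372.2, 41.0], [362.6, 189.0], [207.9, 189.0], [198.6, 41.0]] body mm [[-85.7, 107.2], [99.9, 107.3], [99.8, -106.0], [-85.9, -106.2]]
[43.6 53.6]
[ 49.  -52.9]
```

```bash
python3 -c "
from bench import hand_in
print(hand_in())"
```

```text
the job is handed in; nothing more can be done
None
```

I handed the job in at about 52 s: all three bars lie flat in the bay, the board is home in the groove behind the bead, and both weights stand upright on it, one in each half.

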